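# Prop open the guard of a microscope lamp supply and turn its trim knob up to the set stop

## Task

On the microscope lamp supply, swing the spring-closed clear guard up and back until its steel stay leg drops behind the catch, then let the guard down gently so that it stands propped open by itself. Then turn the trim knob under it clockwise until its pointer nose bears snugly against the stop peg, without forcing it, and let go of it there. Leave the guard propped and the rest of the bench undisturbed.

Things in the scene. Friction and masses are not known exactly. Their poses are not given: they have to be found in the camera images.
- supply: Lamp supply: a low white steel box, immovable, 230 mm deep (x), 200 wide (y), 90 high. Origin: centre of its underside; z up, its front (read-out, switch) faces -x. The front 145 mm is an open well, floor 55 mm above the origin, 180 mm wide inside, between side rails 10 mm thick and 88 mm high on which the guard closes. Rear block 83 mm deep.
- guard (a joint): Angle of the clear guard plate, rad: 0 closed over the well, growing as it swings up and back to its stop at 1.85. 147 mm from hinge to front edge, 196 wide, 4 thick. A spring hinge always presses it shut (0.3 to 0.55 N m: 2 to 3.5 N at the grip), even past upright: let go, it snaps down. Past 1.70 the stay has dropped behind the catch; let down from there, the stay takes the load at 1.45 to 1.42.
- grip (a point): Centre of the guard's grip: a black round sleeve, 16 mm thick, 34 mm long along the hinge line (y), turning freely on a cross pin at the end of a 12 mm wide tongue, 25 mm in front of the guard's front edge, 172 mm from the hinge line. x towards the hinge, y along it (left), z out of the guard's upper face. Closed: 91 mm above the bench, nothing below. It can be pinched by its flat ends from above.
- guard_hinge (a point): Middle of the guard's hinge line: 91 mm above the bench, 30 mm behind the middle of the supply; the line runs along y of the supply. Axes as the grip's.
- stay_foot (a point): Centre of the round foot (6 mm thick) of the steel stay, a leg 83 mm long hinged under the guard 45 mm from its hinge, 72 mm right (-y) of the middle. As the guard rises the foot trails rearwards on the well floor (58 mm above the bench), climbs the catch's ramp and drops behind its step; seated, it is 40 mm in front of the hinge line.
- catch_step (a point): Upper rear edge of the steel catch on the well floor, 72 mm right of the middle: a ramp 18 mm wide rising rearwards to a step 6.5 mm high, whose rear face (this point) is 43.5 mm in front of the hinge line.
- knob_grip (a point): Centre of the trim knob's bar grip, on its upright axis, 76 mm above the bench, 102 mm in front of the hinge line, 12 mm left of the middle. Black bar 46 mm long (x), 12 wide (y), from 62 to 87 mm above the bench, on a skirt of radius 26 mm, top at 62. -x is the pointer end (white line). Drags with 0.08 N m. At the start the pointer is 0.25 to 0.75 rad anticlockwise (from above) of the front.
- knob_nose (a point): Centre of the knob's pointer nose, a lug 6 mm wide sticking out of the skirt under the pointer end; 31 mm from the knob's axis, 61 mm above the bench; turns with the knob. It meets the stop peg after 0.4 to 1.4 rad of clockwise turn, felt as a rise of torque about the knob's axis above the drag: 0.1 N m for every 3.2 N on the peg (steep: 3 to 6 N per 0.01 rad). Let go, the drag keeps it bearing.
- stop_screw (a point): Screw of the stop peg, on the flat aluminium collar clamped round the knob at a setting that varies, clockwise of the nose; 31 mm from the knob's axis, level with the nose. The steel peg, 8 mm thick, top 64 mm above the bench, is an eccentric: centre 2 mm off the screw, any way round, so nose and screw are 5 to 9 mm apart when nose and peg meet. 2 to 15 N on the peg is snug, more is forcing.
- objective: Spare steel objective lens, 25 mm diameter, 44 mm high, standing on the rear block. Origin: centre of its foot.
- beaker: Glass beaker, 68 mm diameter, 85 mm high, to the left of the supply. Origin: centre of its foot.
- small_beaker: Small glass beaker, 46 mm diameter, 55 mm high, to the left of the supply. Origin: centre of its foot.
- amber_bottle: Amber glass bottle with black cap, 44 mm diameter, 85 mm high, to the right of the supply. Origin: centre of its foot.
- slide_box: Grey slide box, 90 by 35 by 30 mm, long along its x, to the right of the supply. Origin: centre of its underside.
- petri_dish: Clear lidded petri dish, 91 mm diameter, 16 mm high, lying on the bench to the robot's right. Origin: centre of its underside.
- lens_brush: Lens brush, 150 mm long, lying on the bench to the robot's left. Origin: middle of its underside.

How it is judged:
By the outcome, as a careful person would: the job done as asked, in the order asked, and still so for the second after the job is handed in, with the robot touching nothing.
It also fails if it takes over 72 s, if anything falls off the work surface, if the arm or the gripper's body presses on something with over 40 N, if the wrist force passes 120 N, or if a joint passes its speed limit or range.

## Robot

A 6-joint arm with a two-finger parallel gripper is mounted at the origin on the work surface. World frame = base frame: x ahead of the robot, y to its left, z up, the work surface at z = 0. Lengths are in mm, angles in degrees, forces in N, time in s.
With the tool pointing down it reaches from about 350 to 850 mm from the base axis. Payload 8.1 kg.
Tool frame: the origin (TCP) lies between the finger pads; the fingertips stand ahead of it and the grasp point (between the pads) lies 2 mm behind it (nose_length is the z of the fingertips in the tool frame, in mm); z points along the fingers, y is the direction in which the jaws open and shut (so a half turn about z gives the same grasp; the last joint's range is limited). The gripper opens to 85 mm and grips with 20 to 120 N. Pads are 22 mm wide; open, the fingers measure 114 mm over their backs; the gripper's body (76 mm by 85 mm) begins 54 mm behind the grasp point. The pads swing forward as they close: fully open they stand 13 mm farther back than shut.
Start: joints at [63.919, 7.471, 85.268, -0, 87.261, -4.893], TCP at [216.836, 559.453, 248.292] pointing down, gripper open.
Joint ranges: [-169.43, 169.43], [-51.17, 129.36], [1.28, 143.12], [-76.62, 256.62], [0, 156.53], [-152.29, 152.29]. Speed limits (degrees/s): [136.94, 136.94, 159.86, 180, 180, 180].

## Interface

Orientations are given as [roll, pitch, yaw] about the fixed x, y, z axes, in that order (R = Rz(yaw) Ry(pitch) Rx(roll)).
In Python, from bench import * gives the robot as it stands.
- The arm moves only by the tool jog_arm, never from a script. Its argument "plan" is a list of rows, each a list of 3 entries, a list of its own where there are three numbers: the turn, a rotation vector about the tool's x, y, z in degrees, then the shift along the tool's x, y, z in m, then the gripper's target within -1 to 1 (fully open at 1, half-way at 0, shut at -1). A call has 1 to 12 rows; each row is the pose to reach, as a shift and turn from the pose commanded when the call began, along the tool's axes at that moment; what a row does not reach only later rows make up. A row lasts 1/8 s, in which the tool goes at most 62.5 mm and 10.7 degrees, less where a joint would pass 70% of its speed; a pose out of reach is approached as far as the arm can. A call with a gripper value outside its range is refused whole. The fingers move at their own pace and stop on an object; "force" is the grip in N (left out, the last holds). Time passes only in rows, so rows that repeat a pose let the fingers close. It gives the time, the measured TCP pose, the force and the opening at its end, in the units of the state.
- sense(): the state, without advancing time (a new reading comes with each control period).
- snapshot(name): name is "side" or "top"; returns (picture, depth): 420x560x3 uint8, blue, green, red; 420x560 float32, mm along the optical axis (not along the pixel's ray), 0 where there is no reading.
- camera_info(name): a dict with "fov_y" (degrees; the focal length in pixels is half the picture's height over the tangent of half this angle, whatever the lens; pixels are square), "cx", "cy" (the principal point, pixels), "dist_coeffs" ([k1, k2, p1, p2, k3] as OpenCV has them; the pictures are not rectified), "origin" and "orientation" of the camera in the world. Camera axes: x right, y down, z forward; pixel columns grow to the right and rows downward; lengths in mm; the calibration is good to about 2 mm. A picture is of the moment at which its call begins. camera_info takes no time and is no camera call.
- hand_in(): hands the job in, once; it reports no verdict.
The state is a dict: "time": time; "joint_pos": joint angles; "qd": joint speeds; "joint_efforts": joint torques, N m; "tool_pos": TCP position; "tcp_rot": TCP orientation; "ft_force": force on the tool from outside, world axes, zero at the start; "wrist_torque": the same for the moment, N m; "finger_gap": finger opening in mm.
Only numpy, scipy, OpenCV 4.12 (cv2) and the standard library are available. Lean on these libraries where they do the work, as an engineer would, in place of code of your own. Each camera call takes 0.05 s, during which the arm holds its last target.

## Working session

There is one attempt and no reset: what is moved stays moved. The work goes in short steps, Python scripts to look and compute and a tool call to move; the robot and the scene stay as the last step left them, time stands still between calls to the robot, and variables do not carry over. Pictures are saved under pics/ and viewed, and the job is handed in when it is done.

Besides the shell and the picture viewer there is one more tool, called after ">>>" as name(argument=value, ...) on one line, values as JSON. jog_arm: Moves the arm, as the interface text tells. Its arguments: {"type":"object","properties":{"plan":{"type":"array","items":{"type":"array"}},"force":{"type":"number"}},"required":["plan"]}

```bash
ls; mkdir -p pics; python3 - <<'E'
from bench import *
import cv2,numpy as np
print(sense())
for n in ("side","top"):
    print(n,camera_info(n))
    p,d=snapshot(n); cv2.imwrite(f"pics/{n}0.png",p); np.save(f"{n}0.npy",d)
E
```

```text
pics
{'time': 0.0, 'joint_pos': array([ 6.39200861e+01,  7.51509153e+00,  8.53315810e+01, -6.09584909e-04,
        8.72603438e+01, -4.89287686e+00]), 'qd': array([ 0.06555061, -0.00599422, -0.05189761, -0.01138089, -0.00114032,
        0.01332653]), 'joint_efforts': array([-1.24177050e-04, -5.69394565e+01, -5.00547266e+01, -1.25049073e-04,
        1.50518690e-02,  1.56270465e-05]), 'tool_pos': array([216.59603682, 558.9747846 , 247.22250687]), 'tcp_rot': array([-1.79893322e+02, -8.52113344e-03,  1.58812985e+02]), 'ft_force': array([-2.46979572e-04,  2.68697658e-01, -3.72636483e-01]), 'wrist_torque': array([0.03687527, 0.02930832, 0.02479873]), 'finger_gap': 85.28119556042671}
side {'fov_y': 43.73548101821027, 'cx': 280.3327294928967, 'cy': 209.2767073919496, 'dist_coeffs': array([-0.09650773,  0.        ,  0.        ,  0.        ,  0.        ]), 'origin': array([ -35.12376643, -856.46433834,  894.17883782]), 'orientation': array([-128.40671574,    0.60333476,  -35.56091032])}
top {'fov_y': 51.65658729893381, 'cx': 279.0297367274839, 'cy': 207.49147558542015, 'dist_coeffs': array([-0.06745631,  0.        ,  0.        ,  0.        ,  0.        ]), 'origin': array([ 369.10531416,  -28.25260939, 1018.02684552]), 'orientation': array([-169.7982214 ,    0.18773125,  -90.70077117])}
```

View pics/side0.png

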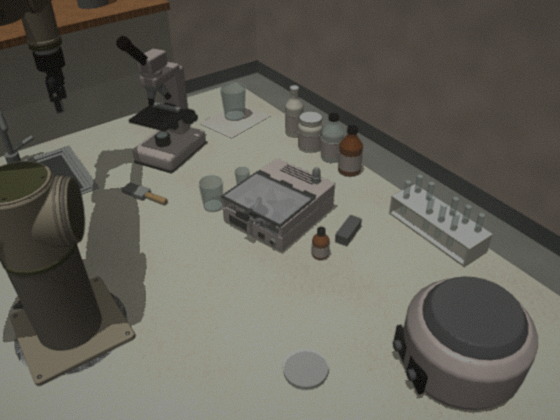

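View pics/top0.png

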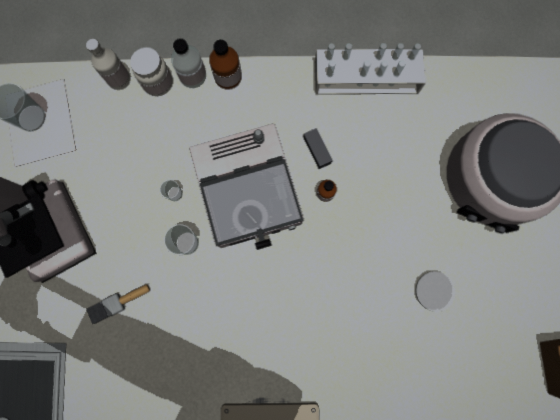

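Side shows the supply near (280,200) with its grip near (258,228). In top, the supply spans (190–302, 125–245), the grip is at about (263,243) and the objective at (258,135). I'll enlarge both.

```bash
cat > h.py <<'E'
from bench import *
import cv2,numpy as np
from scipy.spatial.transform import Rotation as R
def cam(n):
    c=camera_info(n); f=210/np.tan(np.radians(c['fov_y']/2))
    K=np.array([[f,0,c['cx']],[0,f,c['cy']],[0,0,1]]); 
    return K,np.array(c['dist_coeffs']),np.array(c['origin']),R.from_euler('xyz',c['orientation'],degrees=True).as_matrix()
def px2z(n,uv,z):
    K,D,o,M=cam(n); uv=np.array(uv,float).reshape(-1,1,2)
    p=cv2.undistortPoints(uv,K,D)[:,0]; r=np.c_[p,np.ones(len(p))]@M.T
    return o+r*((np.array(z)-o[2])/r[:,2])[:,None]
def px2d(n,uv,d):
    K,D,o,M=cam(n); uv=np.array(uv,float).reshape(-1,1,2)
    p=cv2.undistortPoints(uv,K,D)[:,0]; r=np.c_[p,np.ones(len(p))]
    return o+(r*np.array([d[int(round(v)),int(round(u))] for u,v in uv[:,0]])[:,None])@M.T
def proj(n,P):
    K,D,o,M=cam(n); P=np.array(P,float).reshape(-1,3)
    q,_=cv2.projectPoints((P-o)@M,np.zeros(3),np.zeros(3),K,D); return q[:,0]
def tri(uv1,uv2):
    # least-squares from side, top pixel
    A=[];b=[]
    for n,uv in (("side",uv1),("top",uv2)):
        K,D,o,M=cam(n);p=cv2.undistortPoints(np.array(uv,float).reshape(1,1,2),K,D)[0,0]
        r=M@np.r_[p,1];r/=np.linalg.norm(r);Q=np.eye(3)-np.outer(r,r);A.append(Q);b.append(Q@o)
    x=np.linalg.lstsq(np.vstack(A),np.hstack(b),rcond=None)
    return x[0],np.sqrt(x[1])
def crop(p,x0,y0,x1,y1,s,name,g=1.6):
    c=p[y0:y1,x0:x1]; c=cv2.resize(c,None,fx=s,fy=s,interpolation=cv2.INTER_CUBIC)
    c=(255*(c/255.)**(1/g)).astype(np.uint8)
    for x in range((x0+9)//10*10,x1,10):
        cv2.line(c,(int((x-x0+.5)*s),0),(int((x-x0+.5)*s),6),(0,255,255),1); 
        if x%20==0: cv2.putText(c,str(x),(int((x-x0+.5)*s)-10,18),0,.4,(0,255,255),1)
    for y in range((y0+9)//10*10,y1,10):
        cv2.line(c,(0,int((y-y0+.5)*s)),(6,int((y-y0+.5)*s)),(0,255,255),1)
        if y%20==0: cv2.putText(c,str(y),(8,int((y-y0+.5)*s)+4),0,.4,(0,255,255),1)
    cv2.imwrite("pics/"+name,c)
E
python3 - <<'E'
from h import *
crop(cv2.imread("pics/top0.png"),185,120,310,255,4.4,"topc.png")
crop(cv2.imread("pics/side0.png"),195,140,375,270,4.4,"sidec.png")
E
```

```text
(no output)
```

View pics/topc.png

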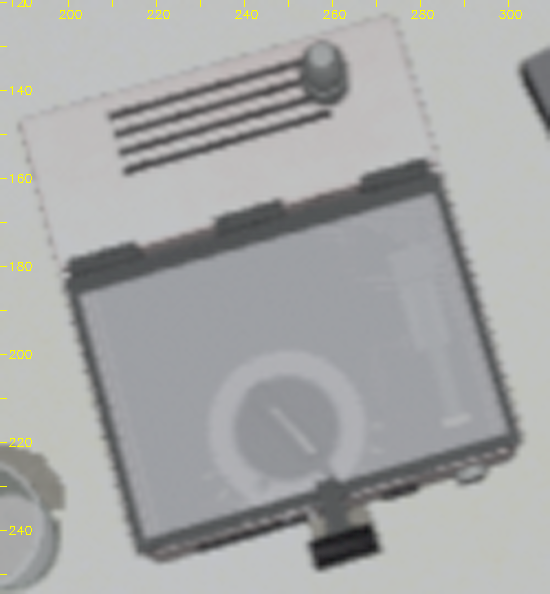

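View pics/sidec.png

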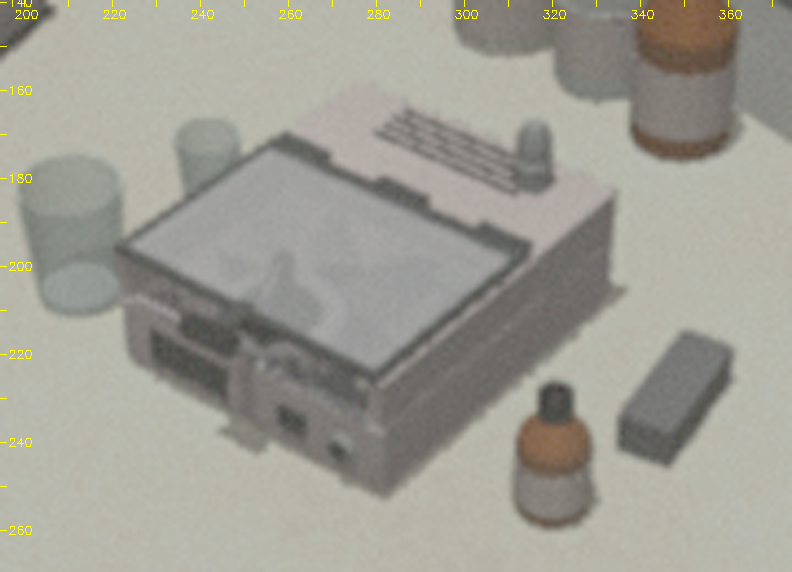

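```bash
cat > fit.py <<'E'
from h import *
from scipy.optimize import least_squares
obs=[("top",189,147.2,(115,100,90)),("top",273.6,122.9,(115,-100,90)),("top",218.1,246.1,(-117,98,91)),("top",302.7,220.2,(-117,-98,91)),
("top",262.9,243.8,(-142,0,95)),
("side",221.3,195.6,(-117,98,93)),("side",279.3,225.9,(-117,-98,93)),("side",282,252.7,(-115,-100,0)),("side",334.3,182.7,(115,-100,90)),("side",277.5,158.4,(115,100,90))]
def W(p,P): 
    c,s=np.cos(p[2]),np.sin(p[2]); return np.array([p[0]+c*P[0]-s*P[1],p[1]+s*P[0]+c*P[1],P[2]])
def f(p): return np.concatenate([proj(n,W(p,P))[0]-(u,v) for n,u,v,P in obs])
r=least_squares(f,[500,0,.3],loss='soft_l1',x_scale=[100,100,1]); print(r.x,np.degrees(r.x[2]));print(f(r.x).reshape(-1,2).round(1))
p=r.x;np.save("sup.npy",p)
for n,P in dict(grip=(-142,0,91),hinge=(30,0,91),knob=(-72,12,76),catch=(-13.5,-72,64.5)).items(): print(n,W(p,P).round(1),proj("top",W(p,P)).round(1),proj("side",W(p,P)).round(1))
d=np.load("top0.npy"); 
print(px2d("top",[(262.9,243.8),(232,150),(250,140),(210,240),(180,245)],d).round(1))
E
python3 fit.py
```

```text
[5.93425073e+02 4.59848651e+01 2.77170179e-01] 15.880681449689279
[[-0.4 -0.3]
 [ 0.6 -0.4]
 [-1.8 -0.2]
 [ 1.  -0.1]
 [ 0.4  0.1]
 [-1.4 -0.1]
 [ 0.5  0. ]
 [-0.7  1.8]
 [ 0.8 -0.4]
 [-1.2 -1.2]]
grip [456.8   7.1  91. ] [[263.4 244.1]] [[241.9 215.8]]
hinge [622.3  54.2  91. ] [[241.7 169.5]] [[285.5 183.3]]
knob [520.9  37.8  76. ] [[249.6 215.8]] [[257.1 204.9]]
catch [600.1 -27.   64.5] [[278.6 181.6]] [[297.2 209.7]]
[[456.7   7.9  99.1]
 [668.7  76.4  87.2]
 [690.4  35.9  90.7]
 [476.3 136.3   1.7]
 [465.1 206.6   3.9]]
```

```bash
python3 - <<'E'
import bench
print([n for n in dir(bench) if not n.startswith('__')])
for n in dir(bench):
    v=getattr(bench,n)
    if isinstance(v,(int,float,str)) and not n.startswith('__'): print(n,v)
E
cat >> h.py <<'E'
def rot_down(yaw,tilt=0):  # tool down, heading yaw; tilt deg about tool y
    return R.from_euler('z',yaw,degrees=True)*R.from_euler('x',180,degrees=True)*R.from_euler('y',tilt,degrees=True)
def rel(p0,R0,p1,R1):
    t=(R0.inv()*R1).as_rotvec(degrees=True); s=R0.inv().apply(np.array(p1,float)-p0)/1000
    return t.round(1).tolist(),s.round(4).tolist()
def app(p0,R0,t,s):
    return np.array(p0)+R0.apply(np.array(s)*1000), R0*R.from_rotvec(t,degrees=True)
E
python3 - <<'E'
from h import *
p0=np.array([216.836,559.453,248.292]);R0=rot_down(158.812)
print(R0.as_euler('xyz',degrees=True))
for p,y in (((300,250,240),180),((457,7.3,180),195.9),((457,7.3,140),195.9)): print(rel(p0,R0,p,rot_down(y)))
E
```

```text
['PlanningError', 'camera_info', 'hand_in', 'nose_length', 'sense', 'snapshot']
nose_length 17.0
[180.      0.    158.812]
([0.0, 0.0, -21.2], [-0.1894, -0.2585, 0.0083])
([0.0, 0.0, -37.1], [-0.4235, -0.428, 0.0683])
([0.0, 0.0, -37.1], [-0.4235, -0.428, 0.1083])
```

>>> jog_arm(plan=[[[0,0,-7],[-0.05,-0.065,0.002],1],[[0,0,-14],[-0.1,-0.13,0.004],1],[[0,0,-21],[-0.15,-0.195,0.006],0.5],[[0,0,-24],[-0.19,-0.2585,0.008],0.5],[[0,0,-28],[-0.25,-0.3,0.02],0.5],[[0,0,-32],[-0.31,-0.345,0.04],0.5],[[0,0,-37.1],[-0.37,-0.39,0.06],0.5],[[0,0,-37.1],[-0.4235,-0.428,0.0683],0.5],[[0,0,-37.1],[-0.4235,-0.428,0.0683],0.5],[[0,0,-37.1],[-0.4235,-0.428,0.0683],0.5],[[0,0,-37.1],[-0.4235,-0.428,0.0683],0.5]], force=25)

```text
time: 1.48
tool_pos: [457.2, 4.5, 178.6]
tcp_rot: [180.0, -0.1, -164.3]
ft_force: [-0.3, -0.3, 0.5]
finger_gap: 64.2
```

```bash
python3 - <<'E'
from h import *
s=sense();print(s)
p0=np.array([216.836,559.453,248.292]);R0=rot_down(158.812)
p,r=app(p0,R0,[0,0,-37.1],[-0.4235,-0.428,0.0683]);print(p,r.as_euler('xyz',degrees=True))
a,d=snapshot("top");cv2.imwrite("pics/top1.png",a);crop(a,185,120,310,255,4.4,"top1c.png")
a,d=snapshot("side");cv2.imwrite("pics/side1.png",a);crop(a,195,100,375,240,4.4,"side1c.png")
E
```

```text
{'time': 1.475, 'joint_pos': array([-5.83596312e+00, -1.26098730e+01,  1.12083984e+02, -3.63846954e-02,
        8.06544616e+01, -1.11487118e+02]), 'qd': array([ 3.58157428, -2.27162928,  1.22867399,  1.31425184,  1.73492958,
        2.57113339]), 'joint_efforts': array([ -1.91431001, -36.36766076, -49.53407407,  -0.4702626 ,
        -0.58691109,  -0.79490991]), 'tool_pos': array([457.18201539,   4.51888303, 178.64745198]), 'tcp_rot': array([ 1.79986299e+02, -1.32783746e-01, -1.64342881e+02]), 'ft_force': array([-0.26160854, -0.28209871,  0.4774291 ]), 'wrist_torque': array([0.04120069, 0.02590158, 0.04384934]), 'finger_gap': 64.23540558126211}
[457.01545741   7.32069861 179.992     ] [-180.       0.    -164.088]
```

View pics/top1c.png

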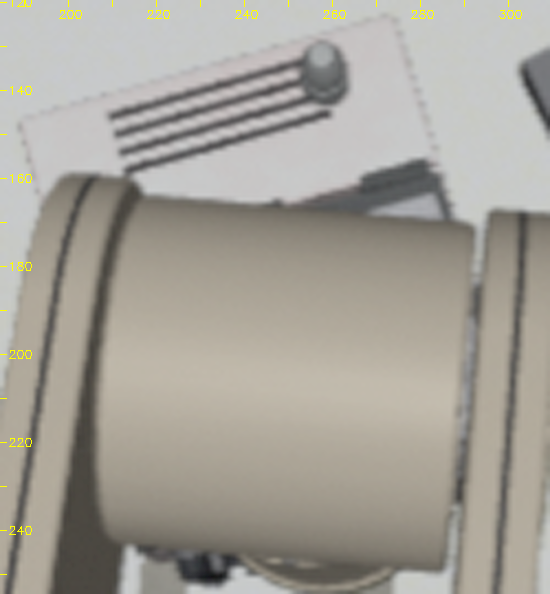

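View pics/side1c.png

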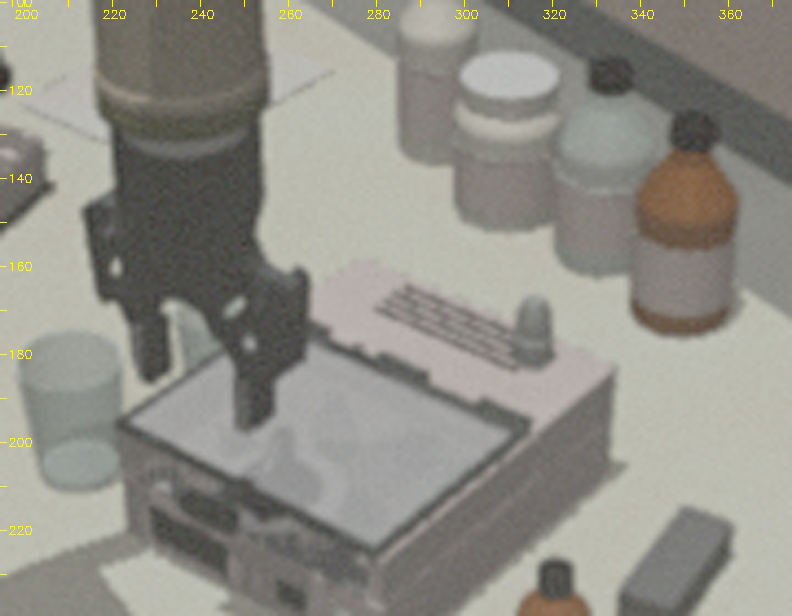

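Top: the wrist hides the knob. Side: the fingers are open above the grip, with the fingertip at (248,196). I'll work out the knob pointer angle from the first picture and plan the descent.

```bash
python3 - <<'E'
from h import *
p=np.load("sup.npy")
q=px2z("top",[(246.3,212.2),(255.4,222.2)],[87,87]);print(q)
d=q[1]-q[0]; print("pointer dir",np.degrees(np.arctan2(d[1],d[0]))," front dir",np.degrees(p[2])+180)
crop(cv2.imread("pics/top0.png"),225,190,285,250,10,"knob0.png",2.2)
R0=rot_down(-164.088);p0=np.array([457.015,7.321,179.992])
print(rel(p0,R0,(457,7.3,90),R0))
E
```

```text
[[527.17571744  44.14116049  87.        ]
 [504.93535128  24.3742051   87.        ]]
pointer dir -138.3697117770184  front dir 195.8806814496893
([0.0, 0.0, 0.0], [0.0, -0.0, 0.09])
```

View pics/knob0.png

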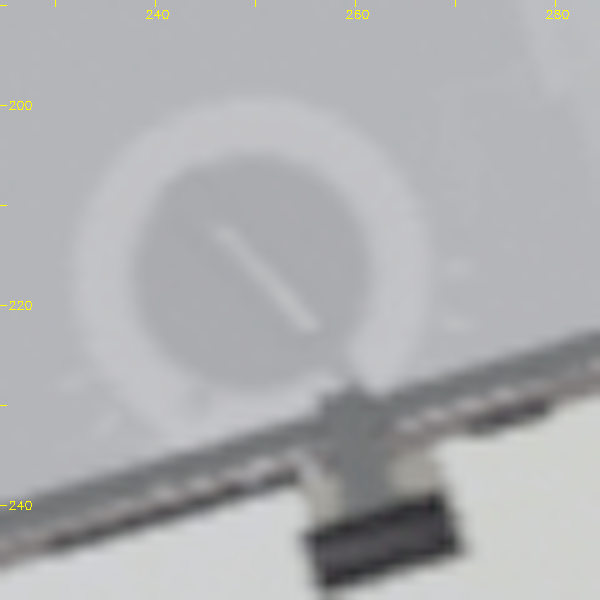

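>>> jog_arm(plan=[[[0,0,0],[0,0,0.03],0.3],[[0,0,0],[0,0,0.06],0.3],[[0,0,0],[0,0,0.08],0.3],[[0,0,0],[0,0,0.09],0.3],[[0,0,0],[0,0,0.09],0.3]], force=25)

```text
time: 2.2
tool_pos: [456.5, 8.1, 89.8]
tcp_rot: [180.0, -0.0, -164.0]
ft_force: [0.1, -0.9, -0.3]
finger_gap: 55.4
```

```bash
python3 - <<'E'
from h import *
a,d=snapshot("side");cv2.imwrite("pics/side2.png",a);crop(a,195,120,315,250,4.6,"side2c.png",2)
s=sense();print(s['tool_pos'],s['ft_force'],s['finger_gap'])
E
```

```text
[457.15537397   7.86374559  90.56152566] [-0.56655492  0.09052056  0.56545307] 55.3295571679646
```

View pics/side2c.png

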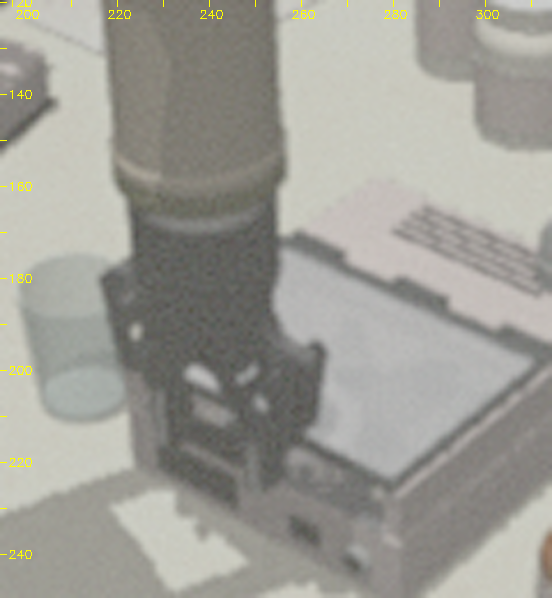

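Knob line is from (246,212) to (255,222), which puts the pointer about 26° anticlockwise of the front. A dark blob near (244,229) may be the peg. In side, the fingers straddle the grip zone, so I'll close.

>>> jog_arm(plan=[[[0,0,0],[0,0,0],-0.2],[[0,0,0],[0,0,0],-0.2],[[0,0,0],[0,0,0],-0.3],[[0,0,0],[0,0,0],-0.3],[[0,0,0],[0,0,0],-0.4],[[0,0,0],[0,0,0],-0.4]], force=30)

```text
time: 3.0
tool_pos: [457.4, 9.1, 91.4]
tcp_rot: [179.8, 0.1, -164.1]
ft_force: [-4.5, 10.1, 7.3]
finger_gap: 33.6
```

```bash
python3 - <<'E'
import numpy as np
def f(th): return [round(-.172*(1-np.cos(th)),4),0.0015,round(-.172*np.sin(th),4)]
for th in (.03,.08,.14,.21,.28,.36,.44,.52,.6,.68,.76,.84): print(th,f(th))
E
```

```text
0.03 [np.float64(-0.0001), 0.0015, np.float64(-0.0052)]
0.08 [np.float64(-0.0006), 0.0015, np.float64(-0.0137)]
0.14 [np.float64(-0.0017), 0.0015, np.float64(-0.024)]
0.21 [np.float64(-0.0038), 0.0015, np.float64(-0.0359)]
0.28 [np.float64(-0.0067), 0.0015, np.float64(-0.0475)]
0.36 [np.float64(-0.011), 0.0015, np.float64(-0.0606)]
0.44 [np.float64(-0.0164), 0.0015, np.float64(-0.0733)]
0.52 [np.float64(-0.0227), 0.0015, np.float64(-0.0855)]
0.6 [np.float64(-0.03), 0.0015, np.float64(-0.0971)]
0.68 [np.float64(-0.0383), 0.0015, np.float64(-0.1082)]
0.76 [np.float64(-0.0473), 0.0015, np.float64(-0.1185)]
0.84 [np.float64(-0.0572), 0.0015, np.float64(-0.1281)]
```

>>> jog_arm(plan=[[[0,0,0],[-0.0001,0.0015,-0.0052],-0.4],[[0,0,0],[-0.0006,0.0015,-0.0137],-0.4],[[0,0,0],[-0.0017,0.0015,-0.024],-0.4],[[0,0,0],[-0.0038,0.0015,-0.0359],-0.4],[[0,0,0],[-0.0067,0.0015,-0.0475],-0.4],[[0,0,0],[-0.011,0.0015,-0.0606],-0.4],[[0,0,0],[-0.0164,0.0015,-0.0733],-0.4],[[0,0,0],[-0.0227,0.0015,-0.0855],-0.4],[[0,0,0],[-0.03,0.0015,-0.0971],-0.4],[[0,0,0],[-0.0383,0.0015,-0.1082],-0.4]], force=30)

```text
time: 4.25
tool_pos: [493.3, 19.5, 198.7]
tcp_rot: [180.0, -0.1, -164.1]
ft_force: [-1.1, 4.3, -3.8]
finger_gap: 33.2
```

```bash
python3 - <<'E'
from h import *
a,d=snapshot("side");cv2.imwrite("pics/side3.png",a);crop(a,195,100,335,230,4.6,"side3c.png",2)
s=sense();print(s['tool_pos'],s['ft_force'],s['finger_gap'],s['wrist_torque'])
E
```

```text
[494.73040026  19.76539083 200.42171593] [-6.49861467  5.81032003  1.39529903] 33.14663299189695 [ 1.06900877  0.95219698 -0.00194739]
```

View pics/side3c.png

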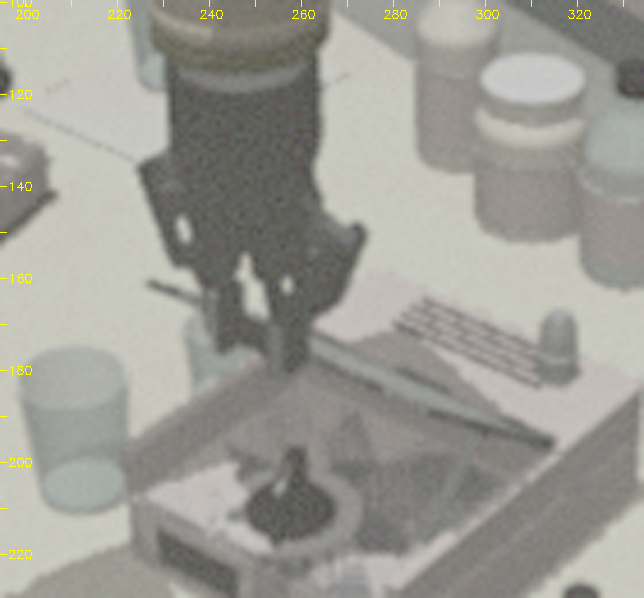

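```bash
python3 - <<'E'
import numpy as np
t0=.68
def f(th): return [round(float(.172*(np.cos(th)-np.cos(t0))),4),round(float(-.172*(np.sin(th)-np.sin(t0))),4)]
for th in (.72,.79,.87,.95,1.03,1.11,1.19,1.27,1.35,1.43,1.49,1.53,1.56,1.6,1.64,1.68,1.72,1.75,1.77): print(th,f(th))
E
```

```text
0.72 [-0.0044, -0.0053]
0.79 [-0.0127, -0.014]
0.87 [-0.0228, -0.0233]
0.95 [-0.0337, -0.0318]
1.03 [-0.0452, -0.0393]
1.11 [-0.0573, -0.0459]
1.19 [-0.0698, -0.0515]
1.27 [-0.0828, -0.0561]
1.35 [-0.0961, -0.0597]
1.43 [-0.1096, -0.0621]
1.49 [-0.1199, -0.0633]
1.53 [-0.1267, -0.0637]
1.56 [-0.1319, -0.0638]
1.6 [-0.1388, -0.0638]
1.64 [-0.1456, -0.0634]
1.68 [-0.1525, -0.0628]
1.72 [-0.1593, -0.0619]
1.75 [-0.1644, -0.0611]
1.77 [-0.1678, -0.0604]
```

>>> jog_arm(plan=[[[0,0,0],[-0.0044,0.0005,-0.0053],-0.4],[[0,0,0],[-0.0127,0.001,-0.014],-0.4],[[0,0,0],[-0.0228,0.0015,-0.0233],-0.4],[[0,0,0],[-0.0337,0.0015,-0.0318],-0.4],[[0,0,0],[-0.0452,0.0015,-0.0393],-0.4],[[0,0,0],[-0.0573,0.0015,-0.0459],-0.4],[[0,0,0],[-0.0698,0.0015,-0.0515],-0.4],[[0,0,0],[-0.0828,0.0015,-0.0561],-0.4],[[0,0,0],[-0.0961,0.0015,-0.0597],-0.4],[[0,0,0],[-0.1096,0.0015,-0.0621],-0.4],[[0,0,0],[-0.1199,0.0015,-0.0633],-0.4],[[0,0,0],[-0.1267,0.0015,-0.0637],-0.4]], force=30)

```text
time: 5.8
tool_pos: [616.3, 54.5, 263.4]
tcp_rot: [-179.9, 0.1, -164.1]
ft_force: [-2.1, -5.3, 6.4]
finger_gap: 32.9
```

```bash
python3 - <<'E'
from h import *
a,d=snapshot("side");cv2.imwrite("pics/side4.png",a);crop(a,195,70,365,230,3.7,"side4c.png",2)
s=sense();print(s['tool_pos'],s['ft_force'],s['finger_gap'],s['wrist_torque'],s['joint_pos'])
q=np.load("sup.npy");c,sn=np.cos(q[2]),np.sin(q[2]);dd=s['tool_pos'][:2]-q[:2];print("supply",c*dd[0]+sn*dd[1]-30,-sn*dd[0]+c*dd[1])
E
```

```text
[616.73758195  54.67050435 263.41203205] [-2.58591322 -5.02855473  5.12859141] 33.54331073856863 [-0.57097745  0.24499395  0.01467175] [ 3.71840699e-01  9.93173713e+00  8.09862974e+01 -8.78459828e-02
  8.89045504e+01 -1.05495371e+02]
supply -5.200550922090912 1.9750231881116393
```

View pics/side4c.png

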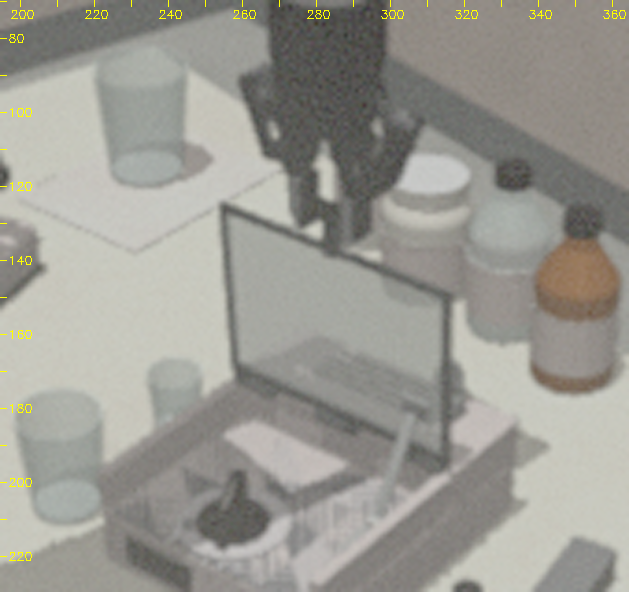

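```bash
python3 - <<'E'
import numpy as np
t0=1.53
def f(th): return [round(float(.172*(np.cos(th)-np.cos(t0))),4),round(float(-.172*(np.sin(th)-np.sin(t0))),4)]
for th in (1.56,1.6,1.64,1.68,1.71,1.74,1.76,1.78): print(th,f(th))
E
```

```text
1.56 [-0.0052, -0.0001]
1.6 [-0.012, -0.0001]
1.64 [-0.0189, 0.0003]
1.68 [-0.0258, 0.0009]
1.71 [-0.0309, 0.0015]
1.74 [-0.036, 0.0023]
1.76 [-0.0394, 0.0029]
1.78 [-0.0427, 0.0036]
```

>>> jog_arm(plan=[[[0,0,0],[-0.0052,-0.0005,-0.0001],-0.4],[[0,0,0],[-0.012,-0.001,-0.0001],-0.4],[[0,0,0],[-0.0189,-0.001,0.0003],-0.4],[[0,0,0],[-0.0258,-0.001,0.0009],-0.4],[[0,0,0],[-0.0309,-0.001,0.0015],-0.4],[[0,0,0],[-0.036,-0.001,0.0023],-0.4],[[0,0,0],[-0.0394,-0.001,0.0029],-0.4],[[0,0,0],[-0.0427,-0.001,0.0036],-0.4],[[0,0,0],[-0.0427,-0.001,0.0036],-0.4]], force=30)

```text
time: 6.98
tool_pos: [657.4, 66.1, 259.7]
tcp_rot: [-179.9, 0.2, -164.1]
ft_force: [0.1, -0.8, 5.6]
finger_gap: 33.1
```

```bash
python3 - <<'E'
from h import *
a,d=snapshot("side");cv2.imwrite("pics/side5.png",a);crop(a,195,70,365,230,3.7,"side5c.png",2)
s=sense();print(s['tool_pos'],s['ft_force'],s['finger_gap'],s['wrist_torque'],s['joint_pos'])
q=np.load("sup.npy");c,sn=np.cos(q[2]),np.sin(q[2]);dd=s['tool_pos'][:2]-q[:2];x=c*dd[0]+sn*dd[1]-30;print("supply",x,-sn*dd[0]+c*dd[1],np.arctan2(s['tool_pos'][2]-91,-x))
E
```

```text
[657.32879833  66.10244557 259.7808545 ] [ 0.10709255 -1.55562709  5.56310588] 33.1391847383099 [ 0.00554578  0.13317049 -0.05279645] [ 1.30700213e+00  1.64643207e+01  7.38345806e+01 -1.78089922e-02
  8.95388702e+01 -1.04596812e+02]
supply 36.969624366711315 1.863473999651827 1.786430008886594
```

View pics/side5c.png

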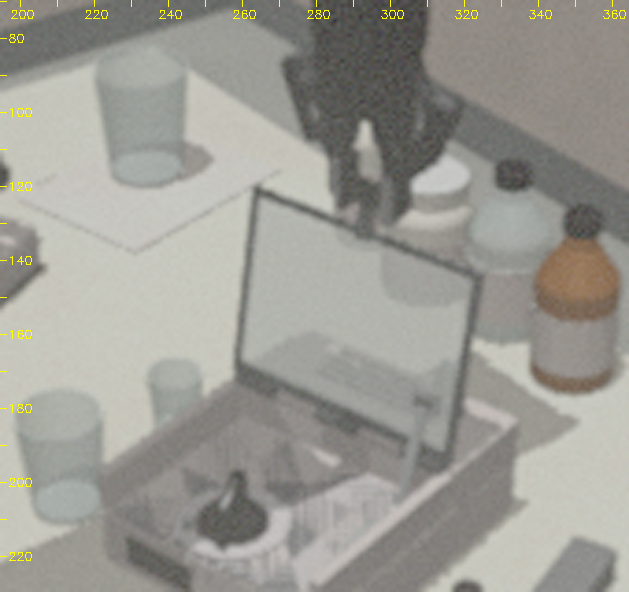

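```bash
python3 - <<'E'
import numpy as np
t0=1.78
def f(th): return [round(float(.172*(np.cos(th)-np.cos(t0))),4),round(float(-.172*(np.sin(th)-np.sin(t0))),4)]
for th in (1.75,1.7,1.65,1.61,1.57,1.54,1.51,1.49,1.47,1.455,1.44,1.425,1.41): print(th,f(th))
E
```

```text
1.75 [0.0051, -0.001]
1.7 [0.0136, -0.0023]
1.65 [0.0221, -0.0032]
1.61 [0.029, -0.0036]
1.57 [0.0359, -0.0038]
1.54 [0.041, -0.0037]
1.51 [0.0462, -0.0034]
1.49 [0.0496, -0.0032]
1.47 [0.053, -0.0029]
1.455 [0.0556, -0.0026]
1.44 [0.0582, -0.0023]
1.425 [0.0607, -0.0019]
1.41 [0.0633, -0.0015]
```

>>> jog_arm(plan=[[[0,0,0],[0.0051,0,-0.001],-0.4],[[0,0,0],[0.0136,0,-0.0023],-0.4],[[0,0,0],[0.0221,0,-0.0032],-0.4],[[0,0,0],[0.029,0,-0.0036],-0.4],[[0,0,0],[0.0359,0,-0.0038],-0.4],[[0,0,0],[0.041,0,-0.0037],-0.4],[[0,0,0],[0.0462,0,-0.0034],-0.4],[[0,0,0],[0.0496,0,-0.0032],-0.4],[[0,0,0],[0.0496,0,-0.0032],-0.4]], force=30)

```text
time: 8.15
tool_pos: [609.0, 52.4, 262.9]
tcp_rot: [-180.0, 0.1, -164.1]
ft_force: [-2.7, -1.2, 5.9]
finger_gap: 33.3
```

```bash
cat > st.py <<'E'
from h import *
s=sense();q=np.load("sup.npy");c,sn=np.cos(q[2]),np.sin(q[2]);dd=s['tool_pos'][:2]-q[:2];x=c*dd[0]+sn*dd[1]-30;F=s['ft_force']
print(s['time'],"supply",x,-sn*dd[0]+c*dd[1],s['tool_pos'][2],np.arctan2(s['tool_pos'][2]-91,-x),"F sup",c*F[0]+sn*F[1],-sn*F[0]+c*F[1],F[2],"T",s['wrist_torque'],s['finger_gap'],'q6',s['joint_pos'][5])
E
python3 st.py
```

```text
8.15 supply -13.237940918719453 1.878339569832118 262.92723799795 1.4939506043935196 F sup -2.897554745559483 -0.4281525940570935 5.866358509169761 T [-0.04769162  0.48194092 -0.00615993] 33.27635965322162 q6 -105.77544748832906
```

>>> jog_arm(plan=[[[0,0,0],[0.0017,0,0.0001],-0.4],[[0,0,0],[0.0034,0,0.0003],-0.4],[[0,0,0],[0.0047,0,0.0005],-0.4],[[0,0,0],[0.006,0,0.0006],-0.4],[[0,0,0],[0.0073,0,0.0008],-0.4],[[0,0,0],[0.0086,0,0.0009],-0.4],[[0,0,0],[0.0086,0,0.0009],-0.4]], force=30)

```text
time: 9.02
tool_pos: [601.0, 50.1, 262.1]
tcp_rot: [-180.0, 0.1, -164.1]
ft_force: [-2.3, -0.6, 5.7]
finger_gap: 33.6
```

```bash
python3 st.py; python3 - <<'E'
from h import *
a,d=snapshot("side");cv2.imwrite("pics/side6.png",a);crop(a,195,70,365,230,3.7,"side6c.png",2)
E
```

```text
9.025 supply -21.61255031411057 1.893056860345454 262.05484803442164 1.4451136450267215 F sup -2.3728064875072374 0.015007839143857504 5.7481809149210195 T [-0.03643475  0.41132194 -0.00900313] 33.55551125638173 q6 -105.99733066669933
```

View pics/side6c.png

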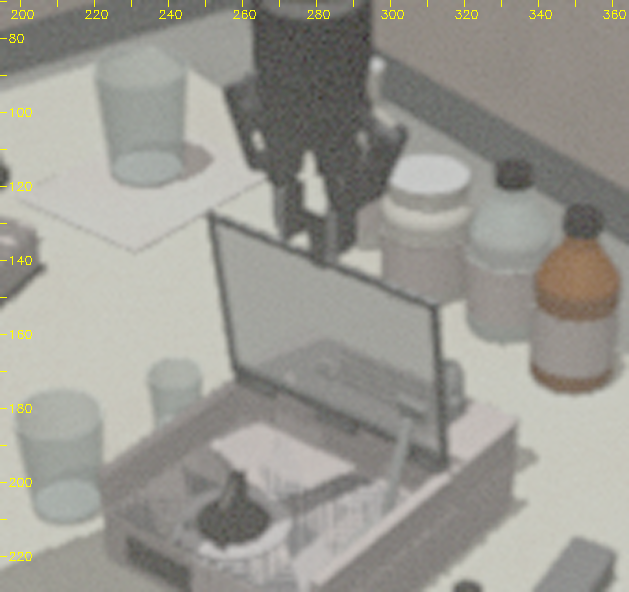

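>>> jog_arm(plan=[[[0,0,0],[0.0012,0,0.0002],-0.4],[[0,0,0],[0.0025,0,0.0004],-0.4],[[0,0,0],[0.0037,0,0.0006],-0.4],[[0,0,0],[0.005,0,0.0008],-0.4],[[0,0,0],[0.005,0,0.0008],-0.4]], force=30)

```text
time: 9.7
tool_pos: [596.9, 49.0, 261.5]
tcp_rot: [-179.9, 0.2, -164.1]
ft_force: [0.7, -0.2, 4.6]
finger_gap: 33.2
```

```bash
python3 st.py
```

```text
9.7 supply -25.88414692055454 1.9504331785331839 261.5200322729953 1.4201510058720037 F sup 0.6198497079100794 -0.42665798491705864 4.615778695932977 T [ 0.16118407 -0.14122034 -0.02897595] 33.24599434637498 q6 -106.12864401452602
```

>>> jog_arm(plan=[[[0,0,0],[0.0008,0,0.0001],-0.4],[[0,0,0],[0.0015,0,0.0002],-0.4],[[0,0,0],[0.0015,0,0.0002],-0.4]], force=30)

```text
time: 10.07
tool_pos: [595.6, 48.7, 261.3]
tcp_rot: [-179.9, 0.2, -164.1]
ft_force: [2.5, 0.8, 4.9]
finger_gap: 33.1
```

```bash
python3 st.py
```

```text
10.075 supply -27.20439609285468 2.0091005525787553 261.334417064715 1.4124221994516497 F sup 2.6111135269784698 0.04756055618441468 4.945238898732791 T [ 0.25133354 -0.35583593 -0.06225961] 33.05488657006389 q6 -106.16932217322478
```

>>> jog_arm(plan=[[[0,0,0],[-0.001,0,0],-0.4],[[0,0,0],[-0.001,0,0],-0.1],[[0,0,0],[-0.001,0,0],0.1],[[0,0,0],[-0.001,0,0],0.2],[[0,0,0],[-0.001,0,0],0.2]], force=30)

```text
time: 10.7
tool_pos: [594.8, 48.7, 259.3]
tcp_rot: [180.0, -0.0, -164.1]
ft_force: [-0.0, -0.4, 0.4]
finger_gap: 51.0
```

```bash
python3 st.py; python3 - <<'E'
from h import *
a,d=snapshot("side");cv2.imwrite("pics/side7.png",a);crop(a,195,70,365,230,3.7,"side7c.png",2)
E
```

```text
10.7 supply -27.91681002508294 2.2042413736721627 259.30100499585984 1.4064187075626182 F sup -0.14420128762655032 -0.32761066371800446 0.42633118541307286 T [-0.07604142  0.04890229 -0.00366731] 50.96082553019688 q6 -106.15053743364257
```

View pics/side7c.png

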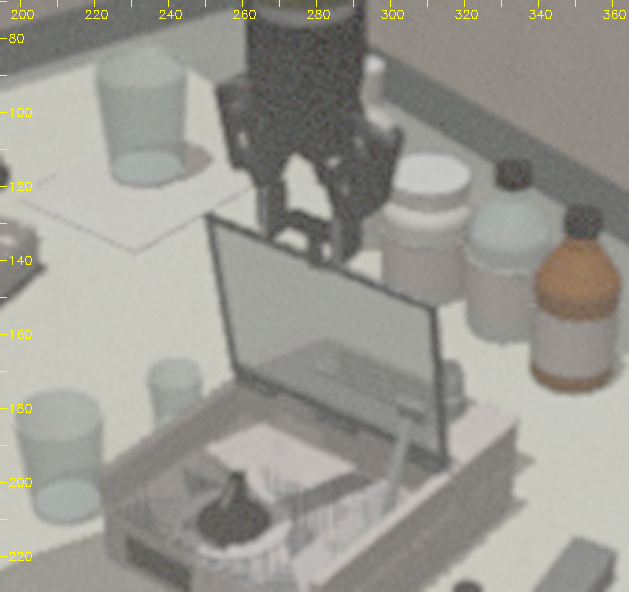

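```bash
python3 - <<'E'
from h import *
p0=np.array([457.015,7.321,179.992]);R0=rot_down(-164.088)
for s in ([0,0,.09],[-.0383,.0015,-.1082],[-.1267,.0015,-.0637],[-.0427,-.001,.0036],[.0496,0,-.0032],[.0086,0,.0009],[.005,0,.0008],[.0015,0,.0002],[-.001,0,0]): p0,_=app(p0,R0,[0,0,0],s)
print(p0); np.save("cmdp.npy",p0)
for P in ((p0[0],p0[1],320),(480,60,320),(360,260,320)): print(rel(p0,R0,P,R0))
E
```

```text
[594.94916184  48.72349988 259.592     ]
([0.0, 0.0, 0.0], [-0.0, 0.0, -0.0604])
([0.0, 0.0, 0.0], [0.1075, 0.0424, -0.0604])
([0.0, 0.0, 0.0], [0.168, 0.2676, -0.0604])
```

>>> jog_arm(plan=[[[0,0,0],[0,0,-0.01],0.2],[[0,0,0],[0,0,-0.03],0.2],[[0,0,0],[0,0,-0.06],0.2],[[0,0,0],[0.03,0.01,-0.06],0.0],[[0,0,0],[0.07,0.03,-0.06],-0.2],[[0,0,0],[0.107,0.07,-0.06],-0.2],[[0,0,0],[0.13,0.125,-0.06],-0.2],[[0,0,0],[0.15,0.18,-0.06],-0.2],[[0,0,0],[0.168,0.235,-0.06],-0.2],[[0,0,0],[0.168,0.268,-0.06],-0.2],[[0,0,0],[0.168,0.268,-0.06],-0.2]])

```text
time: 12.12
tool_pos: [359.3, 262.3, 321.6]
tcp_rot: [179.9, 0.1, -163.9]
ft_force: [-0.3, 0.8, -0.7]
finger_gap: 34.2
```

```bash
python3 - <<'E'
from h import *
p0=np.load("cmdp.npy");p0,_=app(p0,rot_down(-164.088),[0,0,0],[.168,.268,-.06]);np.save("cmdp.npy",p0);print(p0)
a,d=snapshot("top");cv2.imwrite("pics/top8.png",a);crop(a,195,130,315,255,4.6,"top8c.png",1.8);crop(a,225,190,285,250,10,"knob8.png",2)
a,d=snapshot("side");cv2.imwrite("pics/side8.png",a);crop(a,195,110,335,240,4.6,"side8c.png",2);crop(a,225,170,315,235,8,"side8k.png",2)
E
```

```text
[359.91121353 260.39580051 319.592     ]
```

View pics/top8c.png

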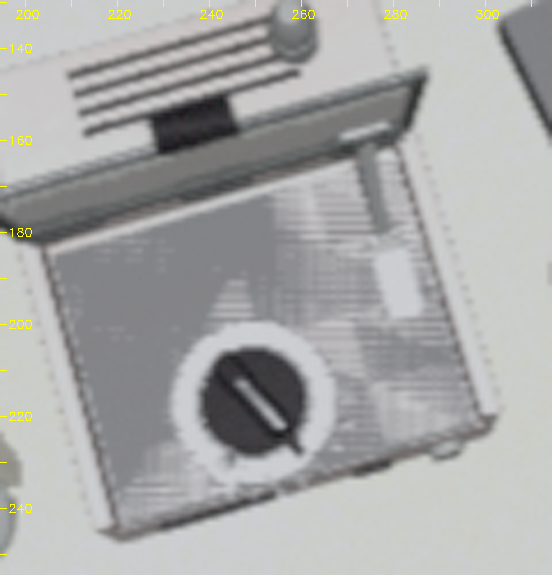

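View pics/knob8.png

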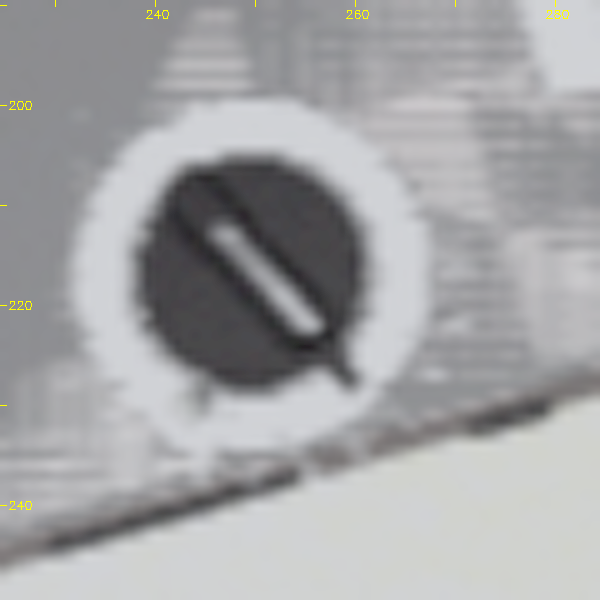

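View pics/side8k.png

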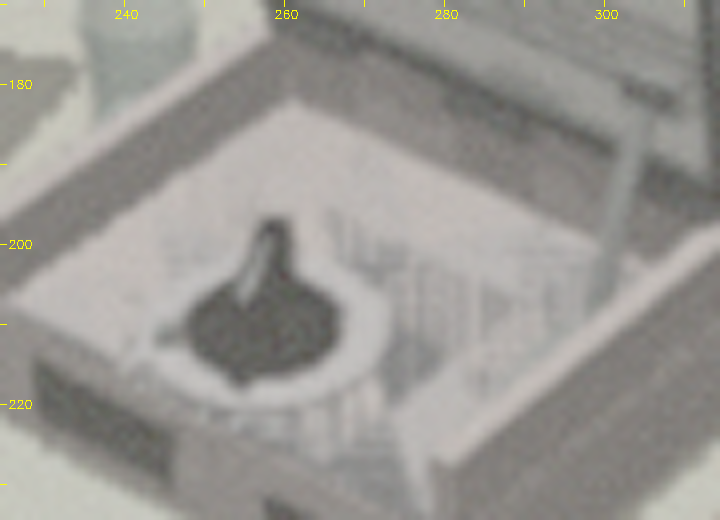

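View pics/side8c.png

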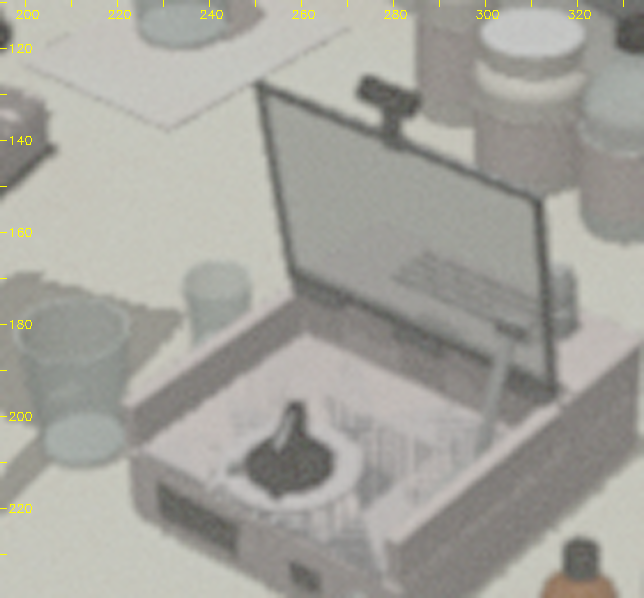

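```bash
python3 - <<'E'
from h import *
q=np.load("sup.npy")
print("top",px2z("top",[(249.6,216.8)],[62]),"side",px2z("side",[(257.6,209.6)],[62]),"tri",tri((257.6,209.6),(249.6,216.8)))
n=px2z("top",[(260,227.7),(245,229.3)],[61,63]);k=px2z("top",[(249.6,216.8)],[62])[0]
for a in n: d=a-k;print(a,np.hypot(*d[:2]),np.degrees(np.arctan2(d[1],d[0])))
print("side peg",px2z("side",[(245.5,211)],[63]))
l=px2z("top",[(246.6,212.6),(256,222.2)],[87,87]);d=l[1]-l[0];print(l,np.degrees(np.arctan2(d[1],d[0])),np.hypot(d[0],d[1]))
from fit import W
print("model knob",W(q,(-72,12,76)),W(q,(-72,14,76)))
E
```

```text
top [[520.91562788  38.70397014  62.        ]] side [[520.56976575  36.0038646   62.        ]] tri (array([521.69807617,  38.66705744,  59.65772   ]), array([0.6424436]))
[496.24717772  15.64605116  61.        ] 33.766848550018736 -136.93271850188574
[492.81251786  48.86207325  63.        ] 29.882634616457775 160.12718855851986
side peg [[491.82060401  48.44705813  63.        ]]
[[526.2842005   43.48648917  87.        ]
 [504.91913614  23.07266895  87.        ]] -136.30431580128757 29.549789017280585
[5.93425073e+02 4.59848651e+01 2.77170179e-01] 15.880681449689279
[[-0.4 -0.3]
 [ 0.6 -0.4]
 [-1.8 -0.2]
 [ 1.  -0.1]
 [ 0.4  0.1]
 [-1.4 -0.1]
 [ 0.5  0. ]
 [-0.7  1.8]
 [ 0.8 -0.4]
 [-1.2 -1.2]]
grip [456.8   7.1  91. ] [[263.4 244.1]] [[241.9 215.8]]
hinge [622.3  54.2  91. ] [[241.7 169.5]] [[285.5 183.3]]
knob [520.9  37.8  76. ] [[249.6 215.8]] [[257.1 204.9]]
catch [600.1 -27.   64.5] [[278.6 181.6]] [[297.2 209.7]]
[[456.7   7.9  99.1]
 [668.7  76.4  87.2]
 [690.4  35.9  90.7]
 [476.3 136.3   1.7]
 [465.1 206.6   3.9]]
model knob [520.88943298  37.82515362  76.        ] [520.34216312  39.74882087  76.        ]
```

```bash
python3 - <<'E'
from h import *
p0=np.load("cmdp.npy");R0=rot_down(-164.088)
for P,y in (((440,140,300),210),((520.4,39.2,180),223.5),((520.4,39.2,110),223.5)): print(rel(p0,R0,P,rot_down(y)))
E
```

```text
([-0.0, 0.0, -14.1], [-0.044, -0.1377, 0.0196])
([-0.0, 0.0, -27.6], [-0.0937, -0.2567, 0.1396])
([-0.0, 0.0, -27.6], [-0.0937, -0.2567, 0.2096])
```

>>> jog_arm(plan=[[[0,0,-4],[-0.015,-0.045,0.005],-0.2],[[0,0,-9],[-0.03,-0.09,0.012],-0.2],[[0,0,-14],[-0.044,-0.1377,0.02],-0.2],[[0,0,-19],[-0.06,-0.178,0.05],-0.2],[[0,0,-24],[-0.075,-0.217,0.08],-0.2],[[0,0,-27.6],[-0.0937,-0.2567,0.11],-0.2],[[0,0,-27.6],[-0.0937,-0.2567,0.15],-0.2],[[0,0,-27.6],[-0.0937,-0.2567,0.19],-0.2],[[0,0,-27.6],[-0.0937,-0.2567,0.2096],-0.2],[[0,0,-27.6],[-0.0937,-0.2567,0.2096],-0.2],[[0,0,-27.6],[-0.0937,-0.2567,0.2096],-0.2]], force=20)

```text
time: 13.6
tool_pos: [521.4, 38.4, 111.5]
tcp_rot: [-179.9, 0.1, -136.6]
ft_force: [-0.3, 0.5, 0.4]
finger_gap: 34.0
```

```bash
python3 - <<'E'
from h import *
p0=np.load("cmdp.npy");R0=rot_down(-164.088);p0,R1=app(p0,R0,[0,0,-27.6],[-.0937,-.2567,.2096]);np.save("cmdp.npy",p0);print(p0,R1.as_euler('xyz',degrees=True))
a,d=snapshot("side");cv2.imwrite("pics/side9.png",a);crop(a,195,90,335,230,4.2,"side9c.png",2);
s=sense();print(s['tool_pos'],s['tcp_rot'],s['ft_force'],s['wrist_torque'],s['joint_pos'],s['finger_gap'])
E
```

```text
[520.39803206  39.22039257 109.992     ] [ 1.80000000e+02  1.27222187e-14 -1.36488000e+02]
[521.61949126  38.61058925 111.81237075] [-1.79890699e+02  1.03469345e-01 -1.36532441e+02] [ 0.09204977 -0.79233428 -0.09898297] [ 0.01660713 -0.07272275  0.0164471 ] [-1.38119874e+00  1.76420678e+00  1.05989670e+02 -4.75122862e-03
  7.20956835e+01 -1.34847204e+02] 34.1037826811101
```

View pics/side9c.png

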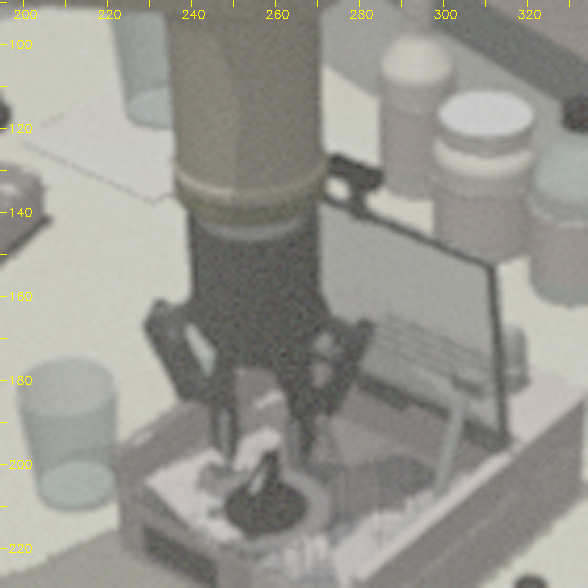

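Side: the fingertips at about (229,197) and (266,197) straddle the bar at (258,200). The guard is still propped and clear of the wrist. I'll descend now.

>>> jog_arm(plan=[[[0,0,0],[0,0,0.012],-0.2],[[0,0,0],[0,0,0.022],-0.2],[[0,0,0],[0,0,0.027],-0.2],[[0,0,0],[0,0,0.027],-0.2],[[0,0,0],[0,0,0.027],-0.2]], force=20)

```text
time: 14.28
tool_pos: [520.5, 39.3, 83.2]
tcp_rot: [-180.0, 0.0, -136.5]
ft_force: [0.4, 0.0, -0.2]
finger_gap: 34.0
```

>>> jog_arm(plan=[[[0,0,0],[0,0,0],-0.5],[[0,0,0],[0,0,0],-0.6],[[0,0,0],[0,0,0],-0.8],[[0,0,0],[0,0,0],-0.9],[[0,0,0],[0,0,0],-0.9],[[0,0,0],[0,0,0],-0.9]], force=20)

```text
time: 15.02
tool_pos: [520.5, 39.3, 83.3]
tcp_rot: [-180.0, 0.0, -136.5]
ft_force: [-2.9, 1.6, 5.3]
finger_gap: 11.6
```

```bash
python3 - <<'E'
from h import *
s=sense();print(s['tool_pos'],s['tcp_rot'],s['ft_force'],s['wrist_torque'],s['finger_gap'])
E
```

```text
[520.48340279  39.30427416  83.27034233] [-1.79997909e+02  1.16383456e-02 -1.36485614e+02] [-2.89037457  1.6130312   5.32516526] [0.23080287 0.40247288 0.06575222] 11.557147946283347
```

>>> jog_arm(plan=[[[0,0,2],[0,0,0],-0.9],[[0,0,5],[0,0,0],-0.9],[[0,0,8],[0,0,0],-0.9],[[0,0,11],[0,0,0],-0.9],[[0,0,14],[0,0,0],-0.9],[[0,0,17],[0,0,0],-0.9],[[0,0,19],[0,0,0],-0.9],[[0,0,20],[0,0,0],-0.9],[[0,0,20],[0,0,0],-0.9]], force=20)

```text
time: 16.15
tool_pos: [520.3, 39.5, 83.3]
tcp_rot: [180.0, 0.0, -156.5]
ft_force: [-3.0, 1.9, 5.9]
finger_gap: 11.6
```

```bash
cat > t.py <<'E'
from h import *
s=sense();print(s['time'],s['tool_pos'].round(2),s['tcp_rot'].round(2),s['ft_force'].round(2),s['wrist_torque'].round(4),s['finger_gap'].round(2))
E
python3 t.py
```

```text
Traceback (most recent call last):
  File "t.py", line 2, in <module>
    s=sense();print(s['time'],s['tool_pos'].round(2),s['tcp_rot'].round(2),s['ft_force'].round(2),s['wrist_torque'].round(4),s['finger_gap'].round(2))
                                                                                                                             ^^^^^^^^^^^^^^^^^^^^^
AttributeError: 'float' object has no attribute 'round'
```

```bash
sed -i "s/s\['finger_gap'\].round(2)/s['finger_gap']/" t.py; python3 t.py
```

```text
16.15 [520.34  39.51  83.25] [ 179.97    0.   -156.5 ] [-3.    1.87  5.88] [ 0.3782  0.5334 -0.1122] 11.644812991289648
```

>>> jog_arm(plan=[[[0,0,2],[0,0,0],-0.9],[[0,0,4],[0,0,0],-0.9],[[0,0,6],[0,0,0],-0.9],[[0,0,8],[0,0,0],-0.9],[[0,0,10],[0,0,0],-0.9],[[0,0,12],[0,0,0],-0.9],[[0,0,13],[0,0,0],-0.9],[[0,0,14],[0,0,0],-0.9],[[0,0,14],[0,0,0],-0.9]], force=20)

```text
time: 17.27
tool_pos: [520.3, 39.7, 83.2]
tcp_rot: [180.0, -0.0, -170.5]
ft_force: [-3.7, 3.2, 6.5]
finger_gap: 11.6
```

```bash
python3 t.py; python3 - <<'E'
from h import *
a,d=snapshot("side");cv2.imwrite("pics/side10.png",a);crop(a,215,160,295,230,8,"side10c.png",2);
E
```

```text
17.275 [520.28  39.67  83.24] [ 1.7996e+02 -1.0000e-02 -1.7049e+02] [-3.74  3.24  6.5 ] [ 0.4988  0.6465 -0.0382] 11.629859372068422
```

View pics/side10c.png

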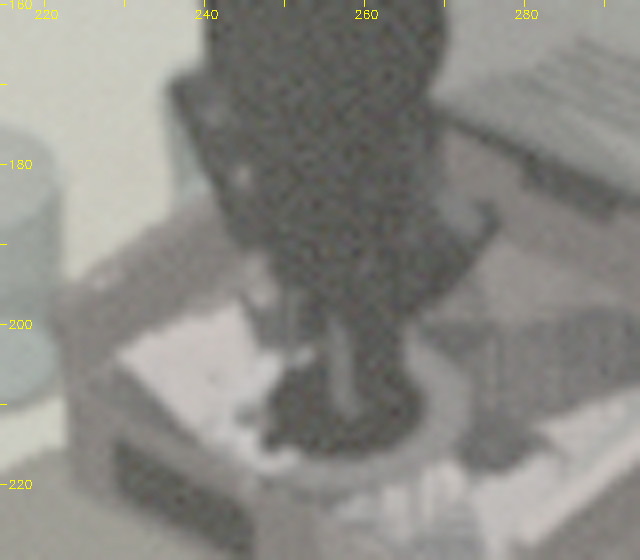

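Side: the nose is at about (247,215) and the peg at (245,211), so they're getting close. I'll go slower now and read the torque while moving.

>>> jog_arm(plan=[[[0,0,1],[0,0,0],-0.9],[[0,0,2],[0,0,0],-0.9],[[0,0,3],[0,0,0],-0.9]], force=20)

```text
time: 17.7
tool_pos: [520.3, 39.7, 83.3]
tcp_rot: [180.0, -0.0, -173.5]
ft_force: [-4.2, 3.4, 5.6]
finger_gap: 11.7
```

```bash
python3 t.py
```

```text
17.7 [520.28  39.7   83.25] [ 1.7996e+02 -1.0000e-02 -1.7351e+02] [-4.22  3.37  5.57] [0.4929 0.6197 0.0401] 11.694491473293562
```

>>> jog_arm(plan=[[[0,0,1],[0,0,0],-0.9],[[0,0,2],[0,0,0],-0.9]], force=20)

```text
time: 17.95
tool_pos: [520.3, 39.7, 83.3]
tcp_rot: [180.0, -0.0, -175.5]
ft_force: [-5.0, 3.0, 5.8]
finger_gap: 12.2
```

```bash
python3 t.py
```

```text
17.95 [520.3   39.69  83.26] [ 1.7996e+02 -1.0000e-02 -1.7551e+02] [-4.99  2.96  5.84] [0.577  0.6374 0.0844] 12.17129558384389
```

>>> jog_arm(plan=[[[0,0,0.7],[0,0,0],-0.9],[[0,0,1.4],[0,0,0],-0.9]])

```text
time: 18.2
tool_pos: [520.3, 39.7, 83.3]
tcp_rot: [180.0, -0.0, -176.9]
ft_force: [-3.5, 3.4, 6.2]
finger_gap: 11.2
```

```bash
python3 t.py
```

```text
18.2 [520.29  39.73  83.27] [ 1.7996e+02 -1.0000e-02 -1.7690e+02] [-3.54  3.36  6.25] [0.5014 0.6772 0.078 ] 11.230006415878103
```

>>> jog_arm(plan=[[[0,0,0.7],[0,0,0],-0.9],[[0,0,1.4],[0,0,0],-0.9]])

```text
time: 18.45
tool_pos: [520.3, 39.7, 83.3]
tcp_rot: [180.0, -0.0, -178.3]
ft_force: [-4.0, 3.5, 6.4]
finger_gap: 11.7
```

```bash
python3 t.py; python3 - <<'E'
from h import *
a,d=snapshot("side");cv2.imwrite("pics/side11.png",a);crop(a,225,185,285,230,11,"side11c.png",2);
E
```

```text
18.45 [520.3   39.73  83.26] [ 1.7996e+02 -1.0000e-02 -1.7830e+02] [-4.04  3.49  6.44] [0.5524 0.5541 0.1365] 11.735142781846957
```

View pics/side11c.png

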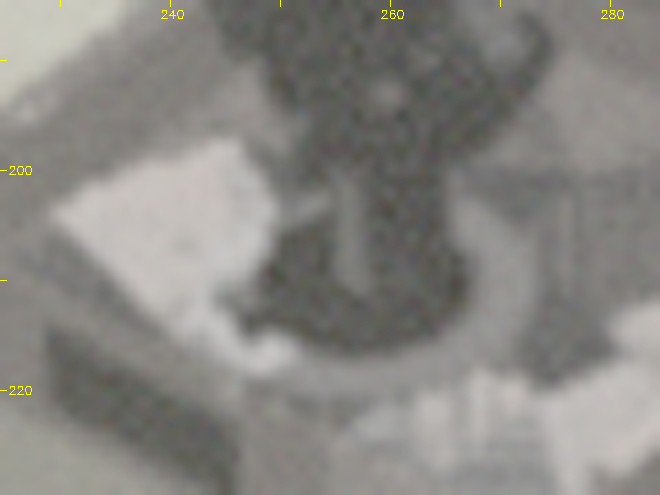

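Side: the nose at about (247,213) is now almost at the peg at (245.5,211.5).

```bash
python3 t.py
```

```text
18.5 [520.3   39.72  83.27] [ 1.7996e+02 -1.0000e-02 -1.7834e+02] [-3.59  3.59  6.02] [ 0.5987  0.6226 -0.0051] 11.71059870258413
```

>>> jog_arm(plan=[[[0,0,0.5],[0,0,0],-0.9]])

```text
time: 18.62
tool_pos: [520.3, 39.7, 83.3]
tcp_rot: [180.0, -0.0, -178.8]
ft_force: [-3.5, 3.1, 6.3]
finger_gap: 11.3
```

```bash
python3 t.py
```

```text
18.625 [520.28  39.73  83.25] [ 1.7995e+02 -1.0000e-02 -1.7879e+02] [-3.46  3.12  6.27] [0.5506 0.6296 0.1193] 11.285399535667288
```

>>> jog_arm(plan=[[[0,0,0.5],[0,0,0],-0.9]])

```text
time: 18.75
tool_pos: [520.3, 39.7, 83.3]
tcp_rot: [180.0, -0.0, -179.3]
ft_force: [-3.9, 3.6, 6.7]
finger_gap: 11.5
```

```bash
python3 t.py
```

```text
18.75 [520.29  39.73  83.27] [ 1.7996e+02 -1.0000e-02 -1.7929e+02] [-3.91  3.61  6.67] [0.5801 0.7195 0.117 ] 11.483117973356562
```

>>> jog_arm(plan=[[[0,0,0.4],[0,0,0],-0.9],[[0,0,0.8],[0,0,0],-0.9]])

```text
time: 19.0
tool_pos: [520.3, 39.8, 83.2]
tcp_rot: [180.0, -0.0, 179.9]
ft_force: [-4.8, 3.9, 7.0]
finger_gap: 11.5
```

```bash
python3 t.py
```

```text
19.0 [520.27  39.76  83.24] [ 1.7996e+02 -2.0000e-02  1.7991e+02] [-4.8   3.94  6.98] [0.5409 0.6396 0.0858] 11.510465863710241
```

>>> jog_arm(plan=[[[0,0,0.5],[0,0,0],-0.9]])

```text
time: 19.12
tool_pos: [520.3, 39.7, 83.3]
tcp_rot: [180.0, -0.0, 179.4]
ft_force: [-3.7, 4.3, 6.9]
finger_gap: 11.6
```

```bash
python3 t.py
```

```text
19.125 [520.31  39.73  83.28] [ 1.7996e+02 -1.0000e-02  1.7941e+02] [-3.71  4.33  6.89] [0.5283 0.5695 0.0962] 11.615306326027785
```

>>> jog_arm(plan=[[[0,0,0.5],[0,0,0],-0.9]])

```text
time: 19.25
tool_pos: [520.3, 39.8, 83.3]
tcp_rot: [180.0, -0.0, 178.9]
ft_force: [-3.7, 3.2, 6.0]
finger_gap: 11.6
```

```bash
python3 t.py
```

```text
19.25 [520.28  39.76  83.25] [ 1.7995e+02 -2.0000e-02  1.7891e+02] [-3.7   3.16  6.02] [0.5593 0.6538 0.0873] 11.639263051568934
```

>>> jog_arm(plan=[[[0,0,0.4],[0,0,0],-0.9],[[0,0,0.8],[0,0,0],-0.9]])

```text
time: 19.5
tool_pos: [520.3, 39.8, 83.3]
tcp_rot: [180.0, -0.0, 178.1]
ft_force: [-3.6, 2.8, 6.3]
finger_gap: 11.6
```

```bash
python3 t.py
```

```text
19.5 [520.29  39.76  83.27] [ 1.7996e+02 -2.0000e-02  1.7811e+02] [-3.59  2.77  6.29] [0.6275 0.6572 0.0759] 11.64360038702056
```

>>> jog_arm(plan=[[[0,0,0.4],[0,0,0],-0.9],[[0,0,0.8],[0,0,0],-0.9]])

```text
time: 19.75
tool_pos: [520.3, 39.8, 83.3]
tcp_rot: [180.0, -0.0, 177.3]
ft_force: [-3.2, 2.3, 6.8]
finger_gap: 11.6
```

```bash
python3 t.py
```

```text
19.75 [520.28  39.78  83.26] [ 1.7995e+02 -2.0000e-02  1.7731e+02] [-3.22  2.34  6.85] [0.5962 0.6514 0.0961] 11.58399729652136
```

>>> jog_arm(plan=[[[0,0,0.4],[0,0,0],-0.9],[[0,0,0.8],[0,0,0],-0.9]])

```text
time: 20.0
tool_pos: [520.3, 39.8, 83.3]
tcp_rot: [180.0, -0.0, 176.5]
ft_force: [-3.6, 3.5, 6.5]
finger_gap: 11.5
```

```bash
python3 t.py
```

```text
20.0 [520.28  39.8   83.27] [ 1.7995e+02 -2.0000e-02  1.7651e+02] [-3.59  3.49  6.53] [0.6441 0.6986 0.0642] 11.4541005145559
```

>>> jog_arm(plan=[[[0,0,0.4],[0,0,0],-0.9],[[0,0,0.8],[0,0,0],-0.9]])

```text
time: 20.25
tool_pos: [520.3, 39.8, 83.3]
tcp_rot: [180.0, -0.0, 175.7]
ft_force: [-3.6, 3.4, 5.9]
finger_gap: 11.7
```

```bash
python3 t.py; python3 - <<'E'
from h import *
a,d=snapshot("side");cv2.imwrite("pics/side12.png",a);crop(a,225,185,285,230,11,"side12c.png",2);
E
python3 t.py
```

```text
20.25 [520.3   39.79  83.27] [ 1.7995e+02 -2.0000e-02  1.7571e+02] [-3.59  3.36  5.94] [0.6261 0.6899 0.1031] 11.651397406750846
20.3 [520.29  39.79  83.26] [ 1.7995e+02 -2.0000e-02  1.7569e+02] [-4.07  2.83  6.29] [0.5842 0.6451 0.0921] 11.978396173323565
```

View pics/side12c.png

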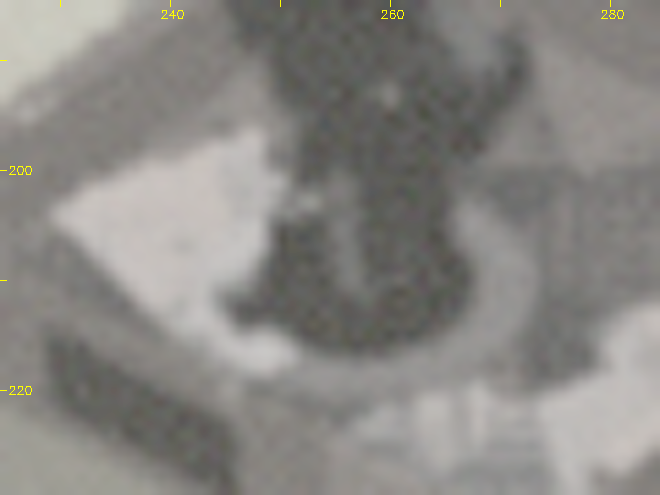

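Side: the nose is at about (246,212), touching or right beside the peg. I'll continue in small steps.

>>> jog_arm(plan=[[[0,0,0.5],[0,0,0],-0.9]])

```text
time: 20.42
tool_pos: [520.3, 39.8, 83.2]
tcp_rot: [180.0, -0.0, 175.2]
ft_force: [-3.9, 3.4, 5.9]
finger_gap: 11.6
```

```bash
python3 t.py
```

```text
20.425 [520.27  39.82  83.24] [ 1.7995e+02 -2.0000e-02  1.7522e+02] [-3.88  3.44  5.87] [0.6416 0.56   0.0629] 11.578189577046968
```

>>> jog_arm(plan=[[[0,0,0.5],[0,0,0],-0.9]])

```text
time: 20.55
tool_pos: [520.3, 39.8, 83.3]
tcp_rot: [180.0, -0.0, 174.7]
ft_force: [-4.1, 4.7, 6.3]
finger_gap: 11.7
```

```bash
python3 t.py
```

```text
20.55 [520.28  39.8   83.25] [ 1.7995e+02 -2.0000e-02  1.7471e+02] [-4.08  4.71  6.28] [0.6285 0.595  0.0836] 11.738396753413042
```

>>> jog_arm(plan=[[[0,0,0.5],[0,0,0],-0.9]])

```text
time: 20.68
tool_pos: [520.3, 39.8, 83.2]
tcp_rot: [180.0, -0.0, 174.2]
ft_force: [-3.8, 4.1, 6.5]
finger_gap: 11.7
```

```bash
python3 t.py
```

```text
20.675 [520.28  39.8   83.24] [ 1.7995e+02 -2.0000e-02  1.7421e+02] [-3.82  4.05  6.5 ] [0.588  0.6374 0.1148] 11.65706558755013
```

>>> jog_arm(plan=[[[0,0,0.5],[0,0,0],-0.9]])

```text
time: 20.8
tool_pos: [520.3, 39.8, 83.2]
tcp_rot: [180.0, -0.0, 173.7]
ft_force: [-3.4, 4.3, 6.3]
finger_gap: 11.8
```

```bash
python3 t.py
```

```text
20.8 [520.26  39.82  83.25] [ 1.7995e+02 -2.0000e-02  1.7371e+02] [-3.36  4.31  6.32] [0.6054 0.6669 0.1562] 11.828315984282536
```

>>> jog_arm(plan=[[[0,0,0.5],[0,0,0],-0.9]])

```text
time: 20.92
tool_pos: [520.3, 39.8, 83.3]
tcp_rot: [179.9, -0.0, 173.2]
ft_force: [-3.8, 5.1, 6.4]
finger_gap: 11.7
```

```bash
python3 t.py
```

```text
20.925 [520.28  39.81  83.25] [ 1.7995e+02 -2.0000e-02  1.7321e+02] [-3.76  5.11  6.35] [0.5597 0.6857 0.01  ] 11.683523746937372
```

>>> jog_arm(plan=[[[0,0,0.5],[0,0,0],-0.9]])

```text
time: 21.05
tool_pos: [520.3, 39.8, 83.3]
tcp_rot: [180.0, -0.0, 172.7]
ft_force: [-3.3, 3.2, 6.4]
finger_gap: 11.8
```

```bash
python3 t.py
```

```text
21.05 [520.3   39.81  83.28] [ 1.7995e+02 -2.0000e-02  1.7271e+02] [-3.35  3.22  6.35] [0.6706 0.6136 0.0178] 11.7864432771434
```

>>> jog_arm(plan=[[[0,0,0.5],[0,0,0],-0.9]])

```text
time: 21.18
tool_pos: [520.3, 39.8, 83.3]
tcp_rot: [179.9, -0.0, 172.2]
ft_force: [-3.5, 3.5, 6.3]
finger_gap: 11.2
```

```bash
python3 t.py
```

```text
21.175 [520.29  39.83  83.26] [ 1.7995e+02 -2.0000e-02  1.7221e+02] [-3.53  3.55  6.32] [0.5886 0.6473 0.0767] 11.180915755243916
```

>>> jog_arm(plan=[[[0,0,0.5],[0,0,0],-0.9]])

```text
time: 21.3
tool_pos: [520.3, 39.8, 83.2]
tcp_rot: [179.9, -0.0, 171.7]
ft_force: [-3.8, 3.1, 6.4]
finger_gap: 11.5
```

```bash
python3 t.py
```

```text
21.3 [520.27  39.84  83.25] [ 1.7995e+02 -2.0000e-02  1.7171e+02] [-3.76  3.12  6.38] [0.6543 0.6786 0.0312] 11.516644995163407
```

>>> jog_arm(plan=[[[0,0,0.5],[0,0,0],-0.9]])

```text
time: 21.42
tool_pos: [520.3, 39.9, 83.2]
tcp_rot: [179.9, -0.0, 171.2]
ft_force: [-3.4, 4.4, 6.4]
finger_gap: 11.8
```

```bash
python3 t.py
```

```text
21.425 [520.28  39.85  83.25] [ 1.7995e+02 -2.0000e-02  1.7121e+02] [-3.41  4.37  6.45] [0.6128 0.6474 0.1192] 11.839379210677249
```

>>> jog_arm(plan=[[[0,0,0.5],[0,0,0],-0.9]])

```text
time: 21.55
tool_pos: [520.3, 39.8, 83.3]
tcp_rot: [179.9, -0.0, 170.7]
ft_force: [-3.3, 4.2, 6.8]
finger_gap: 11.8
```

```bash
python3 t.py
```

```text
21.55 [520.29  39.83  83.26] [ 1.7995e+02 -2.0000e-02  1.7071e+02] [-3.32  4.17  6.82] [0.6048 0.609  0.076 ] 11.804770805527722
```

>>> jog_arm(plan=[[[0,0,0.5],[0,0,0],-0.9]])

```text
time: 21.68
tool_pos: [520.3, 39.9, 83.3]
tcp_rot: [179.9, -0.0, 170.2]
ft_force: [-3.8, 4.2, 6.7]
finger_gap: 12.2
```

```bash
python3 t.py
```

```text
21.675 [520.29  39.86  83.26] [ 1.7995e+02 -2.0000e-02  1.7021e+02] [-3.83  4.19  6.69] [0.6156 0.6737 0.1224] 12.156570557433806
```

>>> jog_arm(plan=[[[0,0,0.5],[0,0,0],-0.9]])

```text
time: 21.8
tool_pos: [520.3, 39.9, 83.3]
tcp_rot: [179.9, -0.0, 169.7]
ft_force: [-3.6, 4.2, 6.1]
finger_gap: 11.5
```

```bash
python3 t.py
```

```text
21.8 [520.31  39.86  83.28] [ 1.7995e+02 -2.0000e-02  1.6971e+02] [-3.59  4.21  6.12] [0.6047 0.6006 0.0984] 11.499695072276007
```

>>> jog_arm(plan=[[[0,0,0.5],[0,0,0],-0.9]])

```text
time: 21.92
tool_pos: [520.3, 39.9, 83.3]
tcp_rot: [179.9, -0.0, 169.2]
ft_force: [-4.1, 4.2, 7.1]
finger_gap: 11.6
```

```bash
python3 t.py;python3 - <<'E'
from h import *
a,d=snapshot("side");cv2.imwrite("pics/side13.png",a);crop(a,225,185,285,230,11,"side13c.png",2);
E
python3 t.py
```

```text
21.925 [520.29  39.86  83.25] [ 1.7995e+02 -2.0000e-02  1.6921e+02] [-4.08  4.17  7.14] [0.5996 0.6006 0.1345] 11.624710566302278
21.975 [520.29  39.86  83.25] [ 1.7995e+02 -2.0000e-02  1.6918e+02] [-3.73  4.06  6.74] [0.635  0.6319 0.0729] 11.809794053984767
```

View pics/side13c.png

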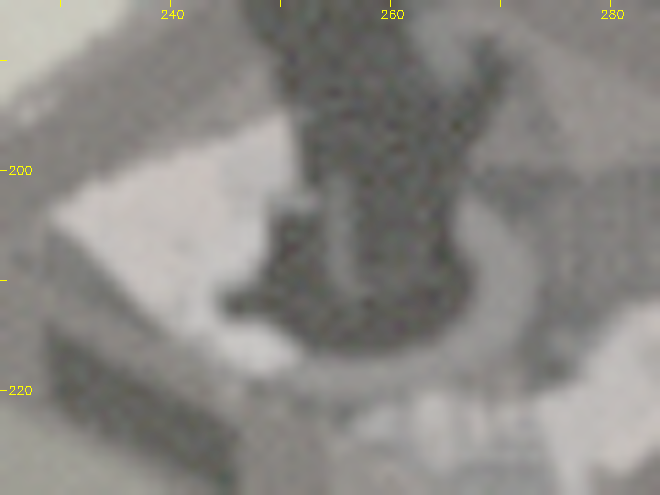

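```bash
python3 - <<'E'
from h import *
k=np.array([520.5,39.2])
for a in (223,189.5,180,175,169,160,155):
    r=np.radians(a);P=[*(k+31*np.array([np.cos(r),np.sin(r)])),62];print(a,proj("side",P).round(1),proj("top",P).round(1))
ims=[cv2.imread(f"pics/{n}.png") for n in("side8","side11","side13")]
c=[cv2.resize(i[200:225,232:272],None,fx=10,fy=10,interpolation=cv2.INTER_CUBIC) for i in ims]
t=cv2.imread("pics/top8.png")[218:238,236:268];t=cv2.resize(t,None,fx=12.5,fy=12.5,interpolation=cv2.INTER_CUBIC)
o=np.vstack([np.hstack(c[:2]),np.hstack([c[2],t])]);o=(255*(o/255.)**.5).astype(np.uint8);cv2.imwrite("pics/cmp.png",o)
E
```

```text
223 [[254.  216.5]] [[258.9 226.9]]
189.5 [[247.9 214.4]] [[251.7 230.6]]
180 [[246.7 213.5]] [[249.4 230.8]]
175 [[246.2 212.9]] [[248.2 230.7]]
169 [[245.6 212.2]] [[246.7 230.6]]
160 [[245.1 211.1]] [[244.6 230. ]]
155 [[244.9 210.5]] [[243.5 229.6]]
```

View pics/cmp.png

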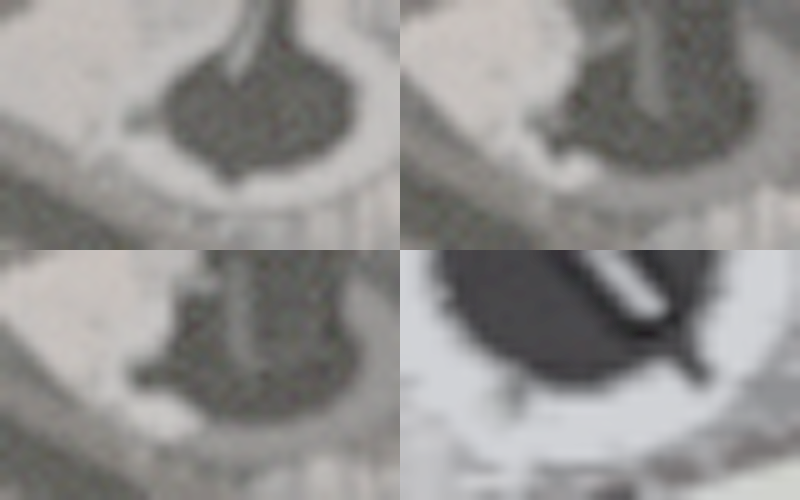

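>>> jog_arm(plan=[[[0,0,0.4],[0,0,0],-0.9]])

```text
time: 22.1
tool_pos: [520.3, 39.9, 83.2]
tcp_rot: [179.9, -0.0, 168.8]
ft_force: [-4.5, 4.5, 6.2]
finger_gap: 11.7
```

```bash
python3 t.py
```

```text
22.1 [520.28  39.87  83.24] [ 1.7995e+02 -2.0000e-02  1.6882e+02] [-4.47  4.45  6.24] [0.6339 0.5681 0.1227] 11.678633410381819
```

>>> jog_arm(plan=[[[0,0,0.4],[0,0,0],-0.9]])

```text
time: 22.22
tool_pos: [520.3, 39.8, 83.3]
tcp_rot: [180.0, -0.0, 168.4]
ft_force: [-3.9, 3.9, 6.4]
finger_gap: 11.9
```

```bash
python3 t.py
```

```text
22.225 [520.3   39.84  83.26] [ 1.7995e+02 -2.0000e-02  1.6842e+02] [-3.95  3.92  6.38] [0.658  0.6671 0.1737] 11.875653243290511
```

>>> jog_arm(plan=[[[0,0,0.4],[0,0,0],-0.9]])

```text
time: 22.35
tool_pos: [520.2, 39.9, 83.2]
tcp_rot: [180.0, -0.0, 168.0]
ft_force: [-3.0, 3.2, 7.1]
finger_gap: 11.7
```

```bash
python3 t.py
```

```text
22.35 [520.24  39.86  83.25] [ 1.7995e+02 -3.0000e-02  1.6802e+02] [-2.98  3.18  7.15] [0.6611 0.6485 0.3117] 11.68836357492252
```

>>> jog_arm(plan=[[[0,0,0.4],[0,0,0],-0.9]])

```text
time: 22.48
tool_pos: [520.3, 39.8, 83.3]
tcp_rot: [180.0, -0.0, 167.6]
ft_force: [-3.7, 3.7, 5.7]
finger_gap: 11.9
```

```bash
python3 t.py
```

```text
22.475 [520.29  39.81  83.27] [ 1.7996e+02 -2.0000e-02  1.6763e+02] [-3.72  3.72  5.71] [0.6429 0.6212 0.3905] 11.906959655101709
```

>>> jog_arm(plan=[[[0,0,0],[0,0,0],-0.9]])

```text
time: 22.6
tool_pos: [520.3, 39.8, 83.3]
tcp_rot: [180.0, -0.0, 167.6]
ft_force: [-3.8, 4.0, 5.9]
finger_gap: 11.9
```

```bash
python3 t.py
```

```text
22.6 [520.31  39.84  83.29] [ 1.7996e+02 -2.0000e-02  1.6764e+02] [-3.8   4.03  5.95] [0.6702 0.6544 0.2799] 11.866554311119312
```

>>> jog_arm(plan=[[[0,0,0],[0,0,0],-0.9]])

```text
time: 22.72
tool_pos: [520.3, 39.8, 83.3]
tcp_rot: [180.0, -0.0, 167.6]
ft_force: [-3.9, 4.4, 5.5]
finger_gap: 12.0
```

```bash
python3 t.py
```

```text
22.725 [520.29  39.82  83.27] [ 1.7996e+02 -2.0000e-02  1.6765e+02] [-3.95  4.36  5.46] [0.6776 0.6134 0.3854] 11.987635161215735
```

The torque about the axis rose from about 0.09 to about 0.33 N m, which is about 8 N on the peg. That's in the snug range, so I'll release.

>>> jog_arm(plan=[[[0,0,0],[0,0,0],-0.6],[[0,0,0],[0,0,0],-0.4],[[0,0,0],[0,0,0],-0.2],[[0,0,0],[0,0,0],-0.2],[[0,0,0],[0,0,0],-0.2]])

```text
time: 23.35
tool_pos: [520.4, 39.2, 82.9]
tcp_rot: [-180.0, -0.0, 167.6]
ft_force: [0.2, 1.0, 0.6]
finger_gap: 34.4
```

```bash
python3 t.py; python3 - <<'E'
from h import *
p0=np.load("cmdp.npy");p0[2]-=27;np.save("cmdp.npy",p0);R0=rot_down(167.65)
for P in ((p0[0],p0[1],140),(500,60,200),(440,150,300),(360,260,320)): print(rel(p0,R0,P,R0))
E
```

```text
23.35 [520.37  39.16  82.93] [-180.     -0.    167.61] [0.21 1.01 0.56] [ 0.0105 -0.0365 -0.0269] 34.40955915661136
([0.0, 0.0, 0.0], [0.0, 0.0, -0.057])
([0.0, 0.0, 0.0], [0.0244, 0.0159, -0.117])
([0.0, 0.0, 0.0], [0.1022, 0.091, -0.217])
([0.0, 0.0, 0.0], [0.2039, 0.1814, -0.237])
```

>>> jog_arm(plan=[[[0,0,0],[0,0,-0.015],-0.2],[[0,0,0],[0,0,-0.057],-0.2],[[0,0,0],[0.024,0.016,-0.107],-0.2],[[0,0,0],[0.06,0.05,-0.15],-0.2],[[0,0,0],[0.1,0.09,-0.185],-0.2],[[0,0,0],[0.14,0.125,-0.217],-0.2],[[0,0,0],[0.175,0.155,-0.23],-0.2],[[0,0,0],[0.204,0.181,-0.237],-0.2],[[0,0,0],[0.204,0.181,-0.237],-0.2],[[0,0,0],[0.204,0.181,-0.237],-0.2]])

```text
time: 24.6
tool_pos: [360.1, 259.5, 320.6]
tcp_rot: [180.0, 0.1, 167.7]
ft_force: [-0.1, 0.6, -0.8]
finger_gap: 34.3
```

```bash
python3 t.py; python3 - <<'E'
from h import *
a,d=snapshot("top");cv2.imwrite("pics/top14.png",a);crop(a,225,190,285,250,10,"knob14.png",2)
a,d=snapshot("side");cv2.imwrite("pics/side14.png",a);crop(a,195,100,375,240,4.4,"side14c.png",2)
E
```

```text
24.6 [360.08 259.55 320.57] [1.7999e+02 5.0000e-02 1.6765e+02] [-0.07  0.59 -0.75] [-0.0184 -0.0054  0.0133] 34.28600248154114
```

View pics/knob14.png

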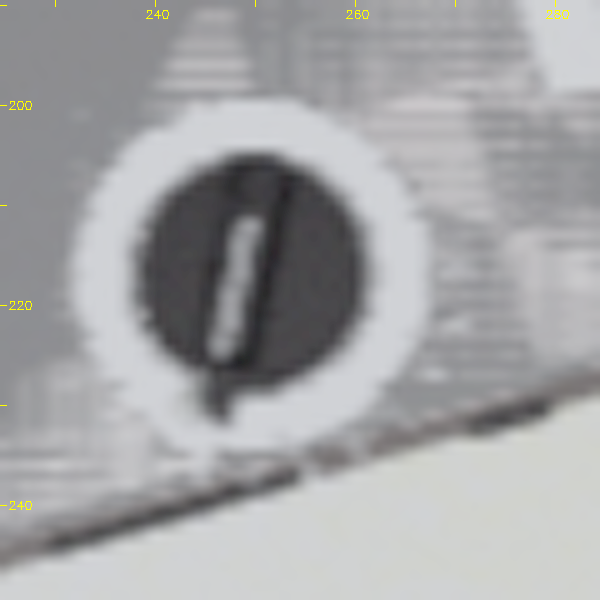

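View pics/side14c.png

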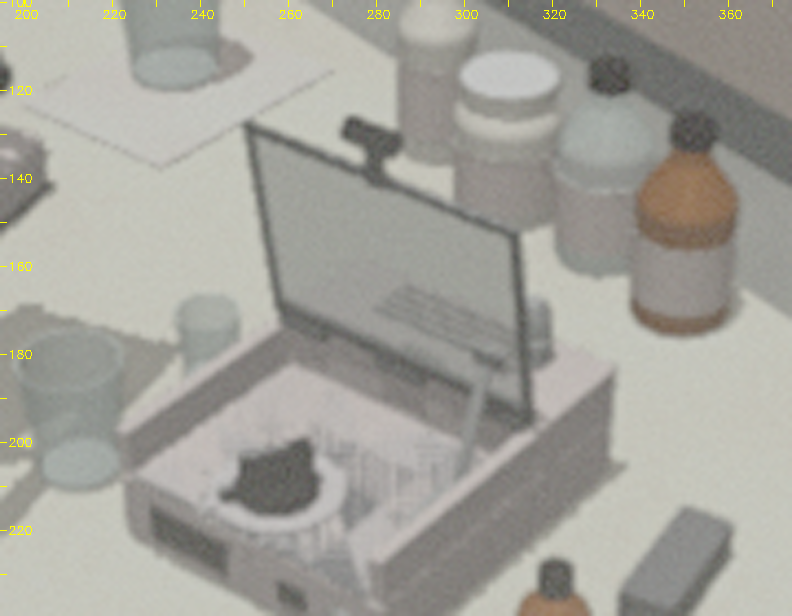

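View pics/top14.png

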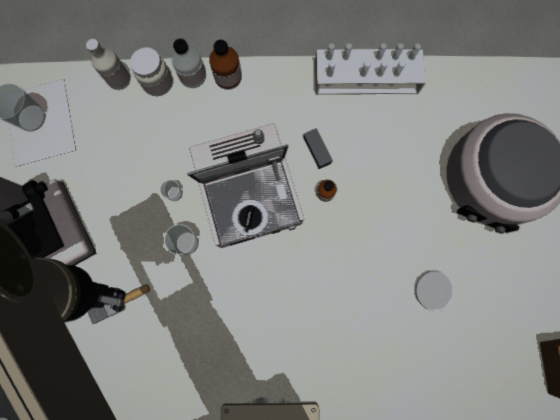

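Top: the nose at (246,230) is against the peg at about (244.5,229). The guard stands propped and nothing else has moved. I'll hand in.

```bash
python3 -c "
from bench import *
print(hand_in())"
```

```text
the job is handed in; nothing more can be done
None
```

The guard is propped open on its stay and the trim knob is turned clockwise until its nose bears on the stop peg. I handed the job in at about 24.7 s.

- **Guard:** I pinched the grip by its ends and swung the guard back to about 1.78 rad. I then let it down until the force at the grip changed sign at about 1.42 rad, which showed the stay had taken the load. After release it stayed open in every later picture.
- **Knob:** I turned it about 56° clockwise. Torque about the knob's axis rose from the drag level of about 0.09 N m to 0.28–0.39 N m, which is about 8 N on the peg and within the snug range of 2–15 N. I then opened the fingers and backed away.
- **Last pictures:** The nose is against the peg, the guard is standing propped, and the bench items look where they were. The arm is clear and touching nothing.
- **Uncertainty:** The torque readings scattered by about ±0.05 N m, so the 8 N figure is only good to about ±2 N. Contact also came a few degrees later than I had judged from the pictures.

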